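Turn the upturned dosing cup over, stand it under the pump and press

TASK

The faceted dosing cup has been left upside down on the folding table. Turn it over and set it, open mouth up, fully down in the round pocket under the spout of the tall round bottle; set it down, do not drop it. Once it stands there and you have let go, press that bottle's pump head all the way down and let it spring back up; leave the squat bottle's pump and the other things alone.

Things in the scene. Friction and masses are not known exactly. Their poses are not given: they have to be found in the camera images.
- cup: White rigid plastic dosing cup, about 50 g: straight octagonal wall, 54 mm across flats (58.5 across corners), 60 mm tall, wall 3 mm, base 4 mm. Lies stably on a flat (22 mm wide). Origin: centre of the outer face of the closed base; z points from base to open mouth; x and y are normal to flats. Starts upside down on the table: z down, origin 60 mm up.
- cup_mouth (a point): Centre of the cup's open mouth, 60 mm from the base along the cup's z. Apart from the things listed here the table within reach is bare, so the cup may be laid down anywhere free on the way.
- station_tall: Fixed steel drip plate 190 x 110 x 14 mm on the table, a round pocket in its right-hand (-y) end, a TALL ROUND grey bottle (72 mm diameter, 150 mm tall) fixed on its left end. Origin: centre of its underside. z up, x from pocket to bottle (pocket centre at x -45 mm, bottle axis at x +45 mm), y along the 110 mm. x lies within 0.2 rad of world +y.
- pocket_tall (a point): Centre of the floor of the tall bottle's pocket: 62 mm diameter, 8 mm deep, floor 6 mm above the table. Axes as the station's. The pump's spout (10 mm thick) hangs over it, its tip almost over the pocket centre (2 mm on the bottle side) with its underside about 192 mm above the table.
- pumptop_tall (a point): Centre of the top of the tall bottle's pump head: a flat disc 32 mm in diameter, about 214 mm above the table, on the bottle's axis. A spout 90 mm long goes from it towards the pocket and moves with it.
- pump_tall (a joint): How far the tall bottle's pump head is pressed straight down, m: 0 up, 0.014 fully down against its stop. Spring: 2.4 N to start, about 11 N fully down; springs back when released.
- station_squat: The same kind of plate with a SQUAT SQUARE bottle (76 x 90 mm, about 100 mm tall), not to be used. Origin, axes and sizes of the plate as the other station's. One station stands nearer the robot, the other behind it; they may swap places.
- pumptop_squat (a point): Centre of the top of the squat bottle's pump head, about 169 mm above the table.
- pump_squat (a joint): How far the squat bottle's pump head is pressed, m. Leave it alone.
- stain_bottle: Bystander: closed white bottle, 60 mm diameter, 160 mm tall; origin under its centre. Leave it.
- brush: Bystander: hand brush lying on the table beyond the cup, about 0.2 m long along its x, 20 mm high, origin at its middle; leave it.
- coin_dish: Bystander: white ceramic dish, 100 mm diameter, 30 mm tall; origin under its centre. Leave it.
Mind the look-alikes: they are no part of the job. What is shaped like the station_tall but purple is not meant. Of the things that look like the cup, take the one that is nearest to the robot's base at the start.

How it is judged:
On the way, in this order (a step that is already met when the one before it is completed fails the run):
1. the cup stands mouth up, fully down in the tall bottle's pocket, and is let go (horizontal distance between cup and pocket_tall below 0.008 m and z of cup in the frame of pocket_tall below 0.003 m and angle between cup's own z axis and vertical below 0.1 rad and height (world z) of cup_mouth above 0.055 m and contact force between the fingers and cup below 0.05 N), for 0.2 s.
2. the tall bottle's pump head is pressed down at least 11 of its 14 mm (horizontal distance between cup and pocket_tall below 0.008 m and z of cup in the frame of pocket_tall below 0.003 m and angle between cup's own z axis and vertical below 0.1 rad and height (world z) of cup_mouth above 0.055 m and value of joint pump_tall above 0.011 m), for 0.05 s.
At the end, for the whole second after the job is handed in: The cup stands mouth up in the tall bottle's pocket: base within 8 mm of the pocket centre and within 3 mm of its floor, tilted less than 0.1 rad, at rest and let go; both pump heads are back up (within 2 mm) (all of step 1 and value of joint each of pump_tall, pump_squat below 0.002 m and linear speed of cup below 0.02 m/s); the robot touches nothing.
It fails at once if the tall bottle's pump is pressed (over 6 mm) while the cup does not stand in its pocket (value of joint pump_tall above 0.006 m and not (horizontal distance between cup and pocket_tall below 0.008 m and z of cup in the frame of pocket_tall below 0.003 m and angle between cup's own z axis and vertical below 0.1 rad and height (world z) of cup_mouth above 0.055 m)).
It fails at once if the squat bottle's pump is pressed (over 6 mm) (value of joint pump_squat above 0.006 m).
It fails at once if the cup is dropped: moves faster than 0.65 m/s (a fall of over 2 cm) with no finger on it (contact force between the fingers and cup below 0.05 N and linear speed of cup above 0.65 m/s).
It fails at once if the stain bottle, brush or coin dish is moved more than 30 mm (distance of any of stain_bottle, brush, coin_dish from where it was at the start of the episode above 0.03 m).
It also fails if it takes over 72 s, if anything falls off the work surface, if the arm or the gripper's body presses on something with over 40 N, if the wrist force passes 120 N, or if a joint passes its speed limit or range.

ROBOT

A 6-joint arm with a two-finger parallel gripper is mounted at the origin on the work surface. World frame = base frame: x ahead of the robot, y to its left, z up, the work surface at z = 0. Lengths are in m, angles in rad, forces in N, time in s.
With the tool pointing down it reaches from about 0.35 to 0.85 m from the base axis. Payload 8.1 kg.
Tool frame: the origin (TCP) lies midway between the tips of the shut fingers; the grasp point (between the pads) lies 19 mm behind it; z points along the fingers, y is the direction in which the jaws open and shut (so a half turn about z gives the same grasp; the last joint's range is limited). The gripper opens to 93 mm and grips with 3 to 60 N. Pads are 15 mm wide; open, the fingers measure 128 mm over their backs; the gripper's body (75 mm by 188 mm) begins 65 mm behind the grasp point.
Start: joints at [-1.406, 0.13, 1.488, -0, 1.523, -0.085], TCP at [0.148, -0.581, 0.219] pointing down, gripper open.
Joint ranges: [-2.96, 2.96], [-0.89, 2.26], [0.02, 2.5], [-1.34, 4.48], [0, 2.73], [-2.66, 2.66]. Speed limits (rad/s): [2.39, 2.39, 2.79, 3.14, 3.14, 3.14].

INTERFACE

Orientations are given as a rotation vector (axis times angle).
In Python, from plant import robot gives the robot as it stands. The module is installed in compiled form; this text tells all that it offers.
- The arm moves only by the shell command python3 -m pendant 'ROWS' [FORCE]. ROWS is JSON, a list of rows, each an object with "translation": the shift along the tool's x, y, z in mm, a list of three; "twist": the turn, a rotation vector about the tool's x, y, z in rad, a list of three; "grip": the opening, from -1 (shut) to 1 (fully open). A call has exactly 10 rows; each row shifts and turns the pose as measured when the row begins, along the tool's axes as they then stand; what a row does not reach is not made up. A row lasts 1/10 s, in which the tool goes at most 50 mm and 8.59 degrees, less where a joint would pass 70% of its speed; a pose out of reach is approached as far as the arm can. A call is refused whole if a number of a shift passes 50 or a number of a turn 0.15, either way. A call with a gripper value outside its range is refused whole. The fingers move at their own pace and stop on an object; FORCE is the grip in N (left out, the last holds). Time passes only in rows, so rows that do not move let the fingers close, or fill a call up. It gives the time, the measured TCP pose, the force and the opening at its end, in the units of the state.
- robot.read_state(): the state, without advancing time (a new reading comes with each control period).
- robot.read_camera(name): name is "scene" or "top"; returns (picture, depth): 480x640x3 uint8, red, green, blue; 480x640 float32, m along the optical axis (not along the pixel's ray), 0 where there is no reading.
- robot.camera_info(name): a dict with "vertical_fov" (degrees; the focal length in pixels is half the picture's height over the tangent of half this angle, whatever the lens; pixels are square), "cx", "cy" (the principal point, pixels), "D" ([k1, k2, p1, p2, k3] as OpenCV has them; the pictures are not rectified), "cam_to_world" (4x4, takes a point from camera to world coordinates). Camera axes: x right, y up, looking along -z (the intrinsics and any distortion apply to the point x, -y, -z); pixel columns grow to the right and rows downward; lengths in m; the calibration is good to about 2 mm. A picture is of the moment at which its call begins. camera_info takes no time and is no camera call.
- robot.close_job(): hands the job in, once; it reports no verdict.
The state is a dict: "t": time; "q": joint angles; "dq": joint speeds; "joint_torque": joint torques, N m; "tool_pos": TCP position; "orientation": TCP orientation; "force": force on the tool from outside, world axes, zero at the start; "wrist_torque": the same for the moment, N m; "opening": finger opening in m.
Only numpy, scipy, OpenCV 4.12 (cv2) and the standard library are available. Lean on these libraries where they do the work, as an engineer would, in place of code of your own. Each camera call takes 0.05 s, during which the arm holds its last target. There are 200 camera calls.

## Working session

There is one attempt and no reset: what is moved stays moved. The work goes in short steps, Python scripts to look and compute and a shell command to move; the robot and the scene stay as the last step left them, time stands still between calls to the robot, and variables do not carry over. Pictures are saved under pics/ and viewed, about 8 in all and at most 12, crops included, and the job is handed in when it is done.

```bash
mkdir -p pics; cat > h.py <<'E'
import numpy as np, cv2
from plant import robot
from scipy.spatial.transform import Rotation as R
def cap(n):
    im,d=robot.read_camera(n); np.savez(f'last_{n}.npz',im=im,d=d); return im,d
def world(n,d):
    c=robot.camera_info(n); h,w=d.shape; f=h/2/np.tan(np.radians(c['vertical_fov'])/2)
    K=np.array([[f,0,c['cx']],[0,f,c['cy']],[0,0,1.]])
    u,v=np.meshgrid(np.arange(w),np.arange(h))
    p=cv2.undistortPoints(np.stack([u,v],-1).reshape(-1,1,2).astype(float),K,np.array(c['D'],float)).reshape(h,w,2)
    P=np.stack([p[...,0]*d,-p[...,1]*d,-d,np.ones_like(d)],-1)
    W=(P@np.array(c['cam_to_world']).T)[...,:3]; W[d==0]=np.nan; return W
E
python3 - <<'E'
from h import *
print(robot.read_state())
for n in('scene','top'):
    im,d=cap(n); cv2.imwrite(f'pics/{n}0.png',im[...,::-1]); c=robot.camera_info(n); print(n,c)
E
```

```text
{'t': 0.0, 'q': array([-1.40639120e+00,  1.31153931e-01,  1.48927296e+00, -3.53501351e-05,
        1.52297220e+00, -8.53963935e-02]), 'dq': array([-0.00058255, -0.00100118, -0.00058306,  0.00055924,  0.00108498,
        0.00050915]), 'joint_torque': array([-1.91980573e-03, -5.59846365e+01, -4.91760242e+01,  7.68728298e-02,
        3.55893234e-02, -1.74157681e-04]), 'tool_pos': array([ 0.14824585, -0.5808201 ,  0.21759522]), 'orientation': array([-3.11532983e+00, -3.91145881e-01,  1.67388704e-04]), 'force': array([-0.37657626, -0.14409231, -0.4770787 ]), 'wrist_torque': array([ 0.00932697, -0.0001568 ,  0.02311292]), 'opening': 0.09284567304752771}
scene {'vertical_fov': 43.55285095685148, 'cx': 323.17581281624314, 'cy': 245.3702585102279, 'D': array([0.01114483, 0.        , 0.        , 0.        , 0.        ]), 'cam_to_world': array([[ 0.37794226, -0.80172184,  0.46303535,  1.14345183],
       [ 0.92582623,  0.32601816, -0.19120133, -0.21588083],
       [ 0.00233235,  0.50095333,  0.86547115,  1.3814955 ],
       [ 0.        ,  0.        ,  0.        ,  1.        ]])}
top {'vertical_fov': 52.16612572473926, 'cx': 316.04785305242933, 'cy': 239.13654592248395, 'D': array([-0.06259824,  0.        ,  0.        ,  0.        ,  0.        ]), 'cam_to_world': array([[ 0.01472977,  0.98907355, -0.14668518,  0.35122615],
       [-0.99977295,  0.01230965, -0.01739289,  0.04151533],
       [-0.01539721,  0.14690806,  0.98903031,  1.1544356 ],
       [ 0.        ,  0.        ,  0.        ,  1.        ]])}
```

View pics/scene0.png

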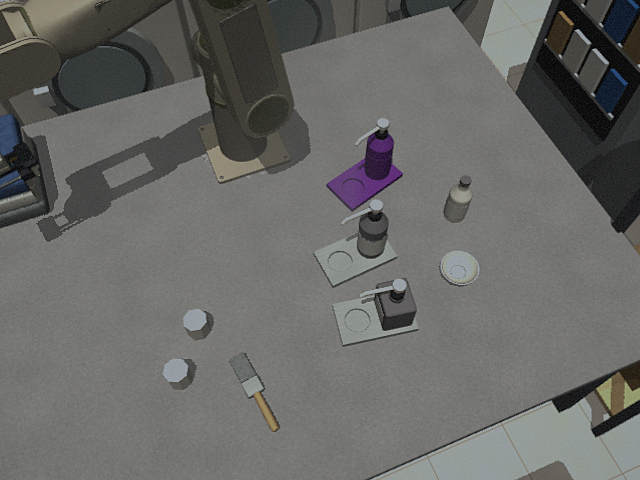

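View pics/top0.png

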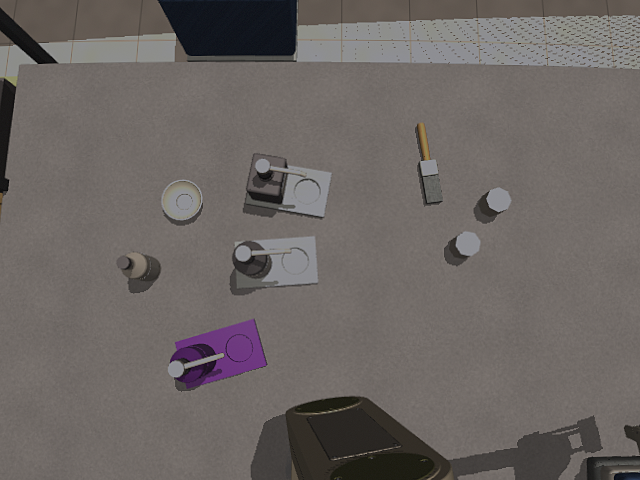

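Candidates for the cup: top (466,244) = scene (197,323), and top (497,201) = scene (177,373). The first looks nearer to the base. For the station: the grey round bottle at top (250,258), the purple look-alike at (195,365) and the squat one at (267,175). I want the grey round one.

```bash
cat > m.py <<'E'
from h import *
for n,seeds in(('top',[(466,244),(497,201)]),('scene',[(197,320),(177,370)])):
    z=np.load(f'last_{n}.npz'); d=z['d']; W=world(n,d)
    tab=W[(abs(W[...,2])<.03)]; print(n,'table z',np.median(tab[:,2]))
    for s in seeds:
        u,v=s; sl=np.s_[v-25:v+25,u-25:u+25]; w=W[sl].reshape(-1,3); t=w[(abs(w[:,2]-.06)<.008)]
        rc=cv2.minAreaRect((t[:,:2]*1000).astype(np.float32)); (cc,r)=cv2.minEnclosingCircle((t[:,:2]*1000).astype(np.float32))
        a=np.radians(np.arange(0,45,1)); wid=[np.ptp(t[:,:2]@[np.cos(x),np.sin(x)])+np.ptp(t[:,:2]@[-np.sin(x),np.cos(x)])+np.ptp(t[:,:2]@[np.cos(x+.7854),np.sin(x+.7854)])+np.ptp(t[:,:2]@[-np.sin(x+.7854),np.cos(x+.7854)]) for x in a]
        print(n,s,len(t),'rectc',rc,'circ',cc,r,'z',np.median(t[:,2]),'dist',np.hypot(*cc)/1000,'minwid deg',np.argmin(wid),min(wid)/4,max(wid)/4)
# plate tall: z ~ .014
for n,box in(('top',(225,225,330,300)),('scene',(305,185,405,290))):
    W=world(n,np.load(f'last_{n}.npz')['d']); x0,y0,x1,y1=box; w=W[y0:y1,x0:x1].reshape(-1,3)
    p=w[abs(w[:,2]-.014)<.0035]; rc=cv2.minAreaRect((p[:,:2]*1000).astype(np.float32)); print(n,'plate',rc,np.median(p[:,2]))
    q=w[(w[:,2]>.205)]; print('pumptop',len(q),q.mean(0),q[:,2].max(), cv2.minEnclosingCircle((q[:,:2]*1000).astype(np.float32)))
    s=w[(w[:,2]>.17)&(w[:,2]<.212)]; print('spout',s.min(0),s.max(0))
    b=w[(w[:,2]>.12)&(w[:,2]<.155)]; print('bottle',b.min(0),b.max(0))
T=np.load('last_top.npz')['im']; S=np.load('last_scene.npz')['im']
a=cv2.resize(T[215:305,220:330],None,fx=5,fy=5); b=cv2.resize(T[180:270,440:520],None,fx=5,fy=5)
cv2.imwrite('pics/crop1.png',np.hstack([a[:450],b[:450]])[:,:800+150,::-1][:, :800])
E
python3 m.py
```

```text
top table z 0.00012228662716884386
top (466, 244) 474 rectc ((507.8194274902344, -281.1175537109375), (53.44743347167969, 53.125789642333984), 38.46806335449219) circ (507.8813781738281, -282.2058410644531) 28.92234230041504 z 0.05910892425088343 dist 0.5810194756001235 minwid deg 38 0.05400198732182502 0.05593201397439227
top (497, 201) 488 rectc ((611.3054809570312, -356.2732849121094), (54.714088439941406, 57.244712829589844), 20.24427032470703) circ (612.1864624023438, -355.5262145996094) 30.026470184326172 z 0.05941101731199461 dist 0.7079344277658939 minwid deg 19 0.05641750692857383 0.0583898227118317
scene table z -0.00033662727429673023
scene (197, 320) 420 rectc ((510.4251403808594, -282.294921875), (54.98320007324219, 55.28012466430664), 30.917329788208008) circ (508.7596435546875, -282.98663330078125) 29.864534378051758 z 0.059021191204458034 dist 0.5821664792280672 minwid deg 30 0.05536734539425901 0.05786660565142952
scene (177, 370) 500 rectc ((612.0645751953125, -357.6905517578125), (57.38191604614258, 54.98960876464844), 67.38294982910156) circ (611.2753295898438, -3
[... 264 characters left out ...]
3385668
pumptop 387 [0.46278327 0.17582502 0.21144406] 0.21823446356191312 ((464.80242919921875, 162.8281707763672), 52.34235763549805)
spout [0.44446161 0.10702937 0.17031135] [0.47573167 0.21324493 0.2119995 ]
bottle [0.42517028 0.16341296 0.1201201 ] [0.49641148 0.23533836 0.15493392]
scene plate ((400.93231201171875, 175.9717254638672), (215.2702178955078, 313.1964416503906), 72.0725326538086) 0.01373115832230809
pumptop 238 [0.4669712  0.17600645 0.21095544] 0.2193885210085642 ((468.7431335449219, 160.47579956054688), 53.33430099487305)
spout [0.44466234 0.10585855 0.17000796] [0.66892715 0.21476283 0.21199581]
bottle [0.43553994 0.16238846 0.12025258] [0.50144387 0.23470424 0.15499836]
```

View pics/crop1.png

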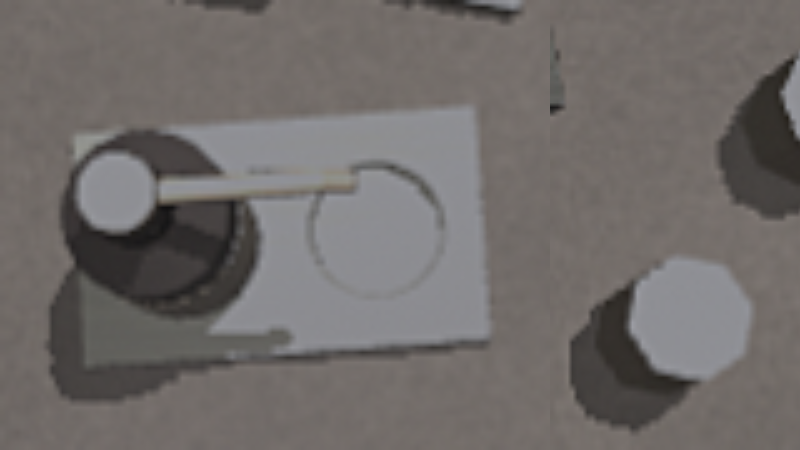

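Crop 1 shows the chosen octagonal cup, base up (crop (690,320)), and the tall station's pocket at crop (375,230), with the spout above it. The bottle axis, from the plate fit, is (0.461,0.199), which matches the bottle points. The pocket is at (0.469,0.110).

Plan:
1. Grip the cup with the tool pitched 45°.
2. Roll the tool 180° so the cup axis is horizontal, then lay it down.
3. Regrip from above and pitch the tool up, so the mouth faces up.
4. Set the cup in the pocket from the -y side.

```bash
cat > go.py <<'E'
# usage: go.py gx gy gz(mm, grasp point)  heading_deg pitch_deg(90=down)  up(+1: tool x is the 'up/forward' side, -1 opposite)
import sys; from h import *
a=list(map(float,sys.argv[1:])); s=robot.read_state()
Rc=R.from_rotvec(s['orientation']).as_matrix(); p=s['tool_pos']*1000
print('t',round(s['t'],2),'tcp',p.round(1),'gp',(p-19*Rc[:,2]).round(1),'open',round(s['opening']*1000,1),'F',s['force'].round(1),'q',s['q'].round(2))
print('x',Rc[:,0].round(2),'y',Rc[:,1].round(2),'z',Rc[:,2].round(2))
if len(a)>3:
    h,pt=np.radians(a[3:5]); f=np.array([np.cos(h),np.sin(h),0]); u=np.array([0,0,1.])
    z=f*np.cos(pt)-u*np.sin(pt); x=(f*np.sin(pt)+u*np.cos(pt))*a[5]; Rt=np.stack([x,np.cross(z,x),z],1)
    print('twist',R.from_matrix(Rc.T@Rt).as_rotvec().round(3),'tcp move in tool now',(Rc.T@(np.array(a[:3])+19*z-p)).round(1),'world',(np.array(a[:3])+19*z-p).round(1),'tool after turn',(Rt.T@(np.array(a[:3])+19*z-p)).round(1))
E
python3 go.py 508.5 -282 140 -11 90 -1; python3 go.py 508.5 -282 140 -11 45 -1|tail -1
```

```text
t 0.1 tcp [ 148.2 -580.9  217.7] gp [ 148.2 -580.9  236.7] open 93.0 F [-0.5  0.5 -0.2] q [-1.41  0.13  1.49 -0.    1.52 -0.09]
x [0.97 0.25 0.  ] y [ 0.25 -0.97 -0.  ] z [-0.  0. -1.]
twist [-0.0e+00 -2.0e-03 -2.7e+00] tcp move in tool now [ 422.9 -200.4   97.1] world [360.3 298.9 -96.7] tool after turn [-296.6  362.1   96.7]
twist [-1.043 -0.236 -2.517] tcp move in tool now [ 435.1 -194.7   91.5] world [373.5 296.3 -91.1] tool after turn [-154.8  362.1  283.7]
```

```bash
python3 -m pendant '[{"translation":[43,-20,0],"twist":[0,0,0],"grip":1},{"translation":[43,-20,0],"twist":[0,0,0],"grip":1},{"translation":[43,-20,0],"twist":[0,0,0],"grip":1},{"translation":[43,-20,0],"twist":[0,0,0],"grip":1},{"translation":[43,-20,0],"twist":[0,0,0],"grip":1},{"translation":[43,-20,0],"twist":[0,0,0],"grip":1},{"translation":[43,-20,0],"twist":[0,0,0],"grip":1},{"translation":[43,-20,0],"twist":[0,0,0],"grip":1},{"translation":[43,-20,0],"twist":[0,0,0],"grip":1},{"translation":[43,-20,0],"twist":[0,0,0],"grip":1}]' 20
python3 -m pendant '[{"translation":[0,0,0],"twist":[0,0,-0.15],"grip":1},{"translation":[0,0,0],"twist":[0,0,-0.15],"grip":1},{"translation":[0,0,0],"twist":[0,0,-0.15],"grip":1},{"translation":[0,0,0],"twist":[0,0,-0.15],"grip":1},{"translation":[0,0,0],"twist":[0,0,-0.15],"grip":1},{"translation":[0,0,0],"twist":[0,0,-0.15],"grip":1},{"translation":[0,0,0],"twist":[0,0,-0.15],"grip":1},{"translation":[0,0,0],"twist":[0,0,-0.15],"grip":1},{"translation":[0,0,0],"twist":[0,0,-0.15],"grip":1},{"translation":[0,0,0],"twist":[0,0,-0.15],"grip":1}]'
python3 go.py 508.5 -282 140 -11 90 -1
```

```text
t: 1.1
tool_pos: [0.5225, -0.2724, 0.2126]
orientation: [-3.112, -0.372, 0.007]
force: [0.3, -1.0, -0.3]
opening: 0.0928
t: 2.1
tool_pos: [0.5254, -0.2627, 0.2057]
orientation: [-2.008, -2.391, -0.003]
force: [-0.5, -1.0, 0.9]
opening: 0.0928
t 2.1 tcp [ 525.4 -262.7  205.7] gp [ 525.7 -262.9  224.7] open 92.8 F [-0.5 -1.   0.9] q [-0.55  0.12  1.52  0.    1.52 -0.73]
x [-0.17  0.98  0.02] y [ 0.98  0.17 -0.01] z [-0.01  0.01 -1.  ]
twist [ 0.    -0.021 -1.205] tcp move in tool now [-17.5 -19.1  84.6] world [-16.9 -19.3 -84.7] tool after turn [ 12.9 -22.2  84.7]
```

```bash
python3 -m pendant '[{"translation":[0,0,-3],"twist":[0,0,-0.15],"grip":1},{"translation":[0,0,-3],"twist":[0,0,-0.15],"grip":1},{"translation":[0,0,-3],"twist":[0,0,-0.15],"grip":1},{"translation":[0,0,-3],"twist":[0,0,-0.15],"grip":1},{"translation":[0,0,0],"twist":[0,0,-0.15],"grip":1},{"translation":[0,0,0],"twist":[0,0,-0.15],"grip":1},{"translation":[0,0,0],"twist":[0,0,-0.15],"grip":1},{"translation":[0,0,0],"twist":[0,0,-0.15],"grip":1},{"translation":[0,0,0],"twist":[0,0,-0.05],"grip":1},{"translation":[0,0,0],"twist":[0,0,0],"grip":1}]'
python3 -m pendant '[{"translation":[0,0,0],"twist":[0,-0.15,0],"grip":1},{"translation":[0,0,0],"twist":[0,-0.15,0],"grip":1},{"translation":[0,0,0],"twist":[0,-0.15,0],"grip":1},{"translation":[0,0,0],"twist":[0,-0.15,0],"grip":1},{"translation":[0,0,0],"twist":[0,-0.15,0],"grip":1},{"translation":[0,0,0],"twist":[0,-0.05,0],"grip":1},{"translation":[0,0,0],"twist":[0,0,0],"grip":1},{"translation":[0,0,0],"twist":[0,0,0],"grip":1},{"translation":[0,0,0],"twist":[0,0,0],"grip":1},{"translation":[0,0,0],"twist":[0,0,0],"grip":1}]'
python3 go.py 508.5 -282 140 -11 45 -1
```

```text
t: 3.1
tool_pos: [0.5225, -0.2609, 0.2119]
orientation: [-0.219, -3.11, -0.028]
force: [-0.4, 0.4, 0.1]
opening: 0.0929
t: 4.1
tool_pos: [0.5221, -0.2609, 0.2026]
orientation: [0.2, 2.362, -0.044]
force: [-1.1, -0.1, 0.1]
opening: 0.0926
t 4.1 tcp [ 522.1 -260.9  202.6] gp [ 508.9 -259.1  216.2] open 92.6 F [-1.1 -0.1  0.1] q [-0.86 -0.54  2.3   0.65  0.88 -2.56]
x [-0.71  0.13 -0.7 ] y [0.16 0.99 0.03] z [ 0.69 -0.09 -0.72]
twist [ 0.043 -0.014  0.005] tcp move in tool now [ 50.1 -25.5  56.4] world [ -0.4 -23.7 -76. ] tool after turn [ 50.8 -23.3  56.7]
```

```bash
python3 -m pendant '[{"translation":[10,-5,11],"twist":[0.04,-0.015,0],"grip":1},{"translation":[10,-5,11],"twist":[0,0,0],"grip":1},{"translation":[10,-5,11],"twist":[0,0,0],"grip":1},{"translation":[10,-5,11],"twist":[0,0,0],"grip":1},{"translation":[10,-5,11],"twist":[0,0,0],"grip":1},{"translation":[8,0,8],"twist":[0,0,0],"grip":1},{"translation":[8,0,8],"twist":[0,0,0],"grip":1},{"translation":[8,0,8],"twist":[0,0,0],"grip":1},{"translation":[0,0,0],"twist":[0,0,0],"grip":1},{"translation":[0,0,0],"twist":[0,0,0],"grip":1}]'
python3 go.py 508.5 -282 31 -11 45 -1
python3 - <<'E'
from h import *
im,d=cap('scene'); cv2.imwrite('pics/s2.png',cv2.resize(im[230:400,100:330],None,fx=3,fy=3)[...,::-1])
E
```

```text
t: 5.1
tool_pos: [0.5343, -0.2735, 0.1102]
orientation: [0.241, 2.372, -0.116]
force: [0.3, -0.9, -0.2]
opening: 0.0929
t 5.1 tcp [ 534.3 -273.5  110.2] gp [ 521.5 -270.6  124. ] open 92.9 F [ 0.3 -0.9 -0.2] q [-0.8  -0.36  2.35  0.72  0.61 -2.66]
x [-0.71  0.14 -0.69] y [ 0.21  0.98 -0.01] z [ 0.67 -0.15 -0.72]
twist [-0.021 -0.025 -0.002] tcp move in tool now [ 71.3 -12.2  60.3] world [-12.6 -11.1 -92.6] tool after turn [ 72.7 -13.3  58.3]
```

View pics/s2.png

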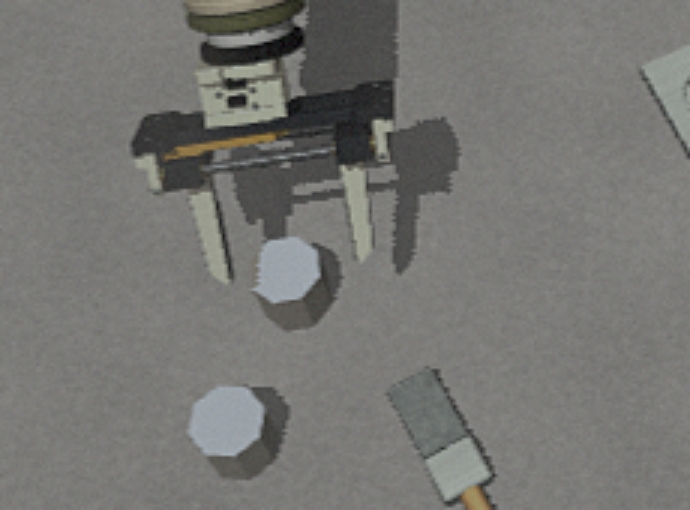

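The open fingers straddle the chosen cup (crop (288,270)); the spare cup at (230,425) is clear. Joint 6 is at its limit, so I'll use a steeper pitch of 55°.

```bash
python3 -m pendant '[{"translation":[0,-6,0],"twist":[0,0.1,0],"grip":1},{"translation":[0,-6,0],"twist":[0,0.1,0],"grip":1},{"translation":[0,0,0],"twist":[0,0,0],"grip":1},{"translation":[0,0,0],"twist":[0,0,0],"grip":1},{"translation":[0,0,0],"twist":[0,0,0],"grip":1},{"translation":[0,0,0],"twist":[0,0,0],"grip":1},{"translation":[0,0,0],"twist":[0,0,0],"grip":1},{"translation":[0,0,0],"twist":[0,0,0],"grip":1},{"translation":[0,0,0],"twist":[0,0,0],"grip":1},{"translation":[0,0,0],"twist":[0,0,0],"grip":1}]'
python3 go.py 508.5 -282 31 -11 55 -1
```

```text
t: 6.15
tool_pos: [0.5285, -0.2827, 0.1072]
orientation: [0.267, 2.571, -0.09]
force: [0.2, 0.4, -0.6]
opening: 0.0931
t 6.15 tcp [ 528.5 -282.7  107.2] gp [ 518.7 -280.5  123.3] open 93.1 F [ 0.2  0.4 -0.6] q [-0.75 -0.25  2.17  0.39  0.76 -2.33]
x [-0.83  0.17 -0.53] y [ 0.21  0.98 -0.01] z [ 0.52 -0.12 -0.85]
twist [-0.018 -0.052 -0.009] tcp move in tool now [56.2 -2.4 73.1] world [ -9.3  -1.4 -91.7] tool after turn [59.9 -3.1 70.1]
```

```bash
python3 -m pendant '[{"translation":[7,0,9],"twist":[0,0,0],"grip":1},{"translation":[7,0,9],"twist":[0,0,0],"grip":1},{"translation":[7,0,9],"twist":[0,0,0],"grip":1},{"translation":[7,0,9],"twist":[0,0,0],"grip":1},{"translation":[7,0,9],"twist":[0,0,0],"grip":1},{"translation":[7,0,9],"twist":[0,0,0],"grip":1},{"translation":[7,0,9],"twist":[0,0,0],"grip":1},{"translation":[0,0,0],"twist":[0,0,0],"grip":1},{"translation":[0,0,0],"twist":[0,0,0],"grip":1},{"translation":[0,0,0],"twist":[0,0,0],"grip":1}]'
python3 go.py 508.5 -282 31 -11 58 -1
```

```text
t: 7.15
tool_pos: [0.5181, -0.2805, 0.0179]
orientation: [0.269, 2.575, -0.087]
force: [-0.5, 0.4, 0.3]
opening: 0.0933
t 7.15 tcp [ 518.1 -280.5   17.9] gp [ 508.3 -278.2   34. ] open 93.3 F [-0.5  0.4  0.3] q [-0.76 -0.1   2.23  0.51  0.58 -2.49]
x [-0.83  0.17 -0.53] y [ 0.21  0.98 -0.01] z [ 0.51 -0.12 -0.85]
twist [-0.016 -0.003 -0.011] tcp move in tool now [ 0.7 -3.3  3.1] world [ 0.3 -3.5 -3. ] tool after turn [ 0.8 -3.3  3. ]
```

```bash
python3 -m pendant '[{"translation":[0,-3,2],"twist":[0,0,0],"grip":1},{"translation":[0,0,0],"twist":[0,0,0],"grip":-1},{"translation":[0,0,0],"twist":[0,0,0],"grip":-1},{"translation":[0,0,0],"twist":[0,0,0],"grip":-1},{"translation":[0,0,0],"twist":[0,0,0],"grip":-1},{"translation":[0,0,0],"twist":[0,0,0],"grip":-1},{"translation":[0,0,0],"twist":[0,0,0],"grip":-1},{"translation":[0,0,0],"twist":[0,0,0],"grip":-1},{"translation":[0,0,0],"twist":[0,0,0],"grip":-1},{"translation":[0,0,0],"twist":[0,0,0],"grip":-1}]' 20
python3 go.py 508.5 -282 34 -11 58 -1
```

```text
t: 8.15
tool_pos: [0.5203, -0.2855, 0.0192]
orientation: [0.267, 2.571, -0.091]
force: [-0.3, 0.2, -0.1]
opening: 0.0544
t 8.15 tcp [ 520.3 -285.5   19.2] gp [ 510.5 -283.2   35.3] open 54.4 F [-0.3  0.2 -0.1] q [-0.76 -0.09  2.23  0.52  0.58 -2.5 ]
x [-0.83  0.17 -0.53] y [ 0.21  0.98 -0.01] z [ 0.52 -0.12 -0.85]
twist [-0.018  0.001 -0.01 ] tcp move in tool now [ 2.5  1.1 -0.1] world [-1.9  1.6 -1.3] tool after turn [ 2.5  1.2 -0.1]
```

```bash
python3 -m pendant '[{"translation":[-4,0,-6],"twist":[0,0,0],"grip":-1},{"translation":[-7,0,-11],"twist":[0,0,0],"grip":-1},{"translation":[-7,0,-11],"twist":[0,0,0],"grip":-1},{"translation":[-7,0,-11],"twist":[0,0,0],"grip":-1},{"translation":[-7,0,-11],"twist":[0,0,0],"grip":-1},{"translation":[-7,0,-11],"twist":[0,0,0],"grip":-1},{"translation":[-7,0,-11],"twist":[0,0,0],"grip":-1},{"translation":[-7,0,-11],"twist":[0,0,0],"grip":-1},{"translation":[-7,0,-11],"twist":[0,0,0],"grip":-1},{"translation":[-7,0,-11],"twist":[0,0,0],"grip":-1}]'
python3 -m pendant '[{"translation":[0,12,0],"twist":[0,0,0],"grip":-1},{"translation":[-3,20,2],"twist":[0,0,0],"grip":-1},{"translation":[-3,20,2],"twist":[0,0,0],"grip":-1},{"translation":[-3,20,2],"twist":[0,0,0],"grip":-1},{"translation":[-3,20,2],"twist":[0,0,0],"grip":-1},{"translation":[-3,20,2],"twist":[0,0,0],"grip":-1},{"translation":[-3,20,2],"twist":[0,0,0],"grip":-1},{"translation":[-3,20,2],"twist":[0,0,0],"grip":-1},{"translation":[-3,14,2],"twist":[0,0,0],"grip":-1},{"translation":[0,0,0],"twist":[0,0,0],"grip":-1}]'
python3 go.py 530 -120 130 -11 58 -1; python3 go.py 530 -120 130 -11 58 1 |tail -1
```

```text
t: 9.15
tool_pos: [0.5205, -0.2843, 0.1555]
orientation: [0.269, 2.571, -0.094]
force: [-0.6, 0.3, 0.5]
opening: 0.0543
t: 10.15
tool_pos: [0.588, -0.1259, 0.1663]
orientation: [0.274, 2.56, -0.104]
force: [-0.2, -0.2, -0.8]
opening: 0.0541
t 10.15 tcp [ 588.  -125.9  166.3] gp [ 578.1 -123.4  182.3] open 54.1 F [-0.2 -0.2 -0.8] q [-0.32 -0.37  2.15  0.06  0.79 -1.71]
x [-0.82  0.17 -0.54] y [ 0.22  0.98 -0.02] z [ 0.52 -0.13 -0.84]
twist [-0.029  0.011 -0.013] tcp move in tool now [68.7 -5.7 18.4] world [-48.2   3.9 -52.4] tool after turn [68.5 -5.3 19. ]
twist [0.018 0.045 3.128] tcp move in tool now [68.7 -5.7 18.4] world [-48.2   3.9 -52.4] tool after turn [-68.5   5.3  19. ]
```

```bash
for i in 1; do python3 -m pendant '[{"translation":[0,0,0],"twist":[0,0,0.15],"grip":-1},{"translation":[0,0,0],"twist":[0,0,0.15],"grip":-1},{"translation":[0,0,0],"twist":[0,0,0.15],"grip":-1},{"translation":[0,0,0],"twist":[0,0,0.15],"grip":-1},{"translation":[0,0,0],"twist":[0,0,0.15],"grip":-1},{"translation":[0,0,0],"twist":[0,0,0.15],"grip":-1},{"translation":[0,0,0],"twist":[0,0,0.15],"grip":-1},{"translation":[0,0,0],"twist":[0,0,0.15],"grip":-1},{"translation":[0,0,0],"twist":[0,0,0.15],"grip":-1},{"translation":[0,0,0],"twist":[0,0,0.15],"grip":-1}]'; done
python3 -m pendant '[{"translation":[0,0,0],"twist":[0,0,0.15],"grip":-1},{"translation":[0,0,0],"twist":[0,0,0.15],"grip":-1},{"translation":[0,0,0],"twist":[0,0,0.15],"grip":-1},{"translation":[0,0,0],"twist":[0,0,0.15],"grip":-1},{"translation":[0,0,0],"twist":[0,0,0.15],"grip":-1},{"translation":[0,0,0],"twist":[0,0,0.15],"grip":-1},{"translation":[0,0,0],"twist":[0,0,0.15],"grip":-1},{"translation":[0,0,0],"twist":[0,0,0.15],"grip":-1},{"translation":[0,0,0],"twist":[0,0,0.15],"grip":-1},{"translation":[0,0,0],"twist":[0,0,0.15],"grip":-1}]'
python3 go.py 570 -120 100 -13 32 1
```

```text
t: 11.15
tool_pos: [0.5856, -0.1318, 0.1716]
orientation: [2.0, 1.721, 0.442]
force: [-0.3, 0.5, -0.9]
opening: 0.0542
t: 12.15
tool_pos: [0.5823, -0.1399, 0.1767]
orientation: [2.898, -0.117, 0.83]
force: [-1.2, 0.6, -0.5]
opening: 0.0539
t 12.15 tcp [ 582.3 -139.9  176.7] gp [ 572.4 -137.2  192.7] open 53.9 F [-1.2  0.6 -0.5] q [-0.35 -0.39  2.15  0.06  0.81  1.27]
x [ 0.85 -0.04  0.53] y [-0.11 -0.99  0.1 ] z [ 0.52 -0.14 -0.84]
twist [-0.014  0.442  0.154] tcp move in tool now [-43.9 -25.   72.5] world [  3.4  16.3 -86.8] tool after turn [-73.8 -16.6  45.7]
```

```bash
python3 -m pendant '[{"translation":[7,-13,3],"twist":[0,0,0.15],"grip":-1},{"translation":[7,-13,3],"twist":[0,0,0],"grip":-1},{"translation":[7,-13,3],"twist":[0,0,0],"grip":-1},{"translation":[7,-13,3],"twist":[0,0,0],"grip":-1},{"translation":[7,-13,3],"twist":[0,0,0],"grip":-1},{"translation":[7,-13,3],"twist":[0,0,0],"grip":-1},{"translation":[0,0,0],"twist":[0,0.1,0],"grip":-1},{"translation":[0,0,0],"twist":[0,0.1,0],"grip":-1},{"translation":[0,0,0],"twist":[0,0.1,0],"grip":-1},{"translation":[0,0,0],"twist":[0,0.1,0],"grip":-1}]'
python3 go.py 620 -60 100 -13 32 1
python3 - <<'E'
from h import *
im,d=cap('scene'); cv2.imwrite('pics/s3.png',cv2.resize(im[200:400,170:400],None,fx=3,fy=3)[...,::-1])
E
```

```text
t: 13.15
tool_pos: [0.6471, -0.0806, 0.1923]
orientation: [2.635, -0.32, 1.417]
force: [0.8, -2.5, -0.0]
opening: 0.0541
t 13.15 tcp [647.1 -80.6 192.3] gp [631.7 -76.5 202.7] open 54.1 F [ 0.8 -2.5 -0. ] q [-0.15 -0.44  2.37 -0.4   0.24  2.  ]
x [ 0.54 -0.12  0.84] y [-0.25 -0.97  0.02] z [ 0.81 -0.22 -0.55]
twist [0.028 0.024 0.001] tcp move in tool now [-93.6 -15.2  43.4] world [ -11.4   16.9 -102.3] tool after turn [-94.7 -13.9  41.6]
```

View pics/s3.png

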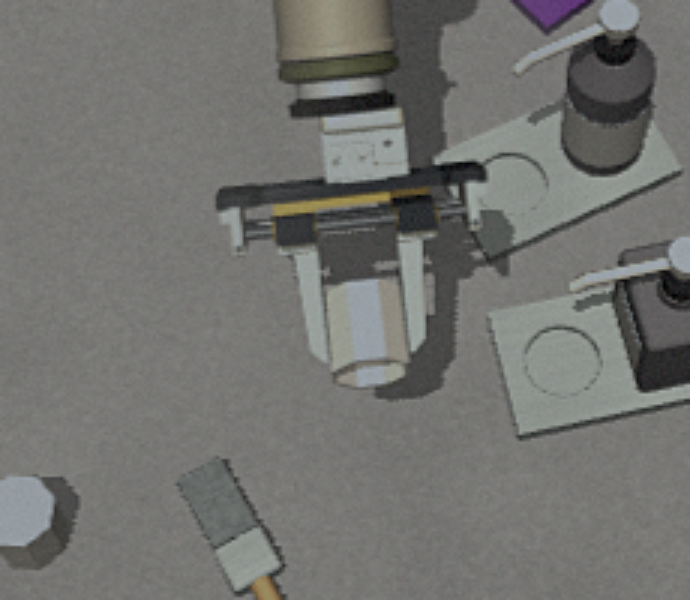

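The cup is held level with its mouth outward (crop (370,370)), but the wrist is nearly straight. I'll yaw the tool to heading +y, away from the singularity, and lay the cup down there.

```bash
python3 -m pendant '[{"translation":[0,0,0],"twist":[0.126,0.003,-0.082],"grip":-1},{"translation":[0,0,0],"twist":[0.126,0.003,-0.082],"grip":-1},{"translation":[0,0,0],"twist":[0.126,0.003,-0.082],"grip":-1},{"translation":[0,0,0],"twist":[0.126,0.003,-0.082],"grip":-1},{"translation":[0,0,0],"twist":[0.126,0.003,-0.082],"grip":-1},{"translation":[0,0,0],"twist":[0.126,0.003,-0.082],"grip":-1},{"translation":[0,0,0],"twist":[0.126,0.003,-0.082],"grip":-1},{"translation":[0,0,0],"twist":[0.126,0.003,-0.082],"grip":-1},{"translation":[0,0,0],"twist":[0.126,0.003,-0.082],"grip":-1},{"translation":[0,0,0],"twist":[0.126,0.003,-0.082],"grip":-1}]'
python3 go.py 480 -100 130 85 32 1
```

```text
t: 14.2
tool_pos: [0.6268, -0.0876, 0.1614]
orientation: [-2.538, -0.637, -1.189]
force: [0.7, 0.3, -0.8]
opening: 0.054
t 14.2 tcp [626.8 -87.6 161.4] gp [614.3 -95.5 173.3] open 54.0 F [ 0.7  0.3 -0.8] q [-0.69 -0.08  2.08  1.01  1.06 -0.1 ]
x [0.57 0.27 0.78] y [ 0.49 -0.87 -0.05] z [ 0.66  0.41 -0.63]
twist [ 0.758  0.086 -0.601] tcp move in tool now [-113.7  -72.8  -68.3] world [-145.4    3.6  -41.5] tool after turn [ -40.  -145.2   14.3]
```

```bash
python3 -m pendant '[{"translation":[0,0,0],"twist":[0.11,0.012,-0.088],"grip":-1},{"translation":[0,0,0],"twist":[0.11,0.012,-0.088],"grip":-1},{"translation":[0,0,0],"twist":[0.11,0.012,-0.088],"grip":-1},{"translation":[0,0,0],"twist":[0.11,0.012,-0.088],"grip":-1},{"translation":[0,0,0],"twist":[0.11,0.012,-0.088],"grip":-1},{"translation":[0,0,0],"twist":[0.11,0.012,-0.088],"grip":-1},{"translation":[0,0,0],"twist":[0.11,0.012,-0.088],"grip":-1},{"translation":[0,-30,0],"twist":[0,0,0],"grip":-1},{"translation":[0,-30,0],"twist":[0,0,0],"grip":-1},{"translation":[0,-30,0],"twist":[0,0,0],"grip":-1}]'
python3 go.py 480 -100 60 85 32 1
```

```text
t: 15.2
tool_pos: [0.5454, -0.1007, 0.1717]
orientation: [-1.578, -1.633, -0.981]
force: [0.4, -0.8, -0.7]
opening: 0.0538
t 15.2 tcp [ 545.4 -100.7  171.7] gp [ 544.5 -117.   181.2] open 53.8 F [ 0.4 -0.8 -0.7] q [-0.75  0.55  1.42  0.77  1.9  -0.82]
x [-0.06  0.51  0.86] y [ 1.   -0.01  0.07] z [ 0.04  0.86 -0.5 ]
twist [-0.031 -0.031  0.104] tcp move in tool now [-92.5 -72.7  73. ] world [ -64.    16.7 -121.7] tool after turn [-97.4 -65.2  73.9]
```

```bash
python3 -m pendant '[{"translation":[-10,-7,8],"twist":[-0.03,-0.03,0.1],"grip":-1},{"translation":[-10,-7,8],"twist":[0,0,0],"grip":-1},{"translation":[-10,-7,8],"twist":[0,0,0],"grip":-1},{"translation":[-10,-7,8],"twist":[0,0,0],"grip":-1},{"translation":[-10,-7,8],"twist":[0,0,0],"grip":-1},{"translation":[-10,-7,8],"twist":[0,0,0],"grip":-1},{"translation":[-10,-7,8],"twist":[0,0,0],"grip":-1},{"translation":[-10,-7,8],"twist":[0,0,0],"grip":-1},{"translation":[-6,0,4],"twist":[0,0,0],"grip":-1},{"translation":[0,0,0],"twist":[0,0,0],"grip":-1}]'
python3 go.py 480 -100 32 85 32 1
```

```text
t: 16.2
tool_pos: [0.4896, -0.0837, 0.0584]
orientation: [-1.664, -1.561, -0.962]
force: [-0.8, -0.6, -0.4]
opening: 0.0538
t 16.2 tcp [489.6 -83.7  58.4] gp [488.1 -99.9  68.2] open 53.8 F [-0.8 -0.6 -0.4] q [-0.81  0.57  1.63  0.71  1.72 -0.93]
x [0.02 0.52 0.86] y [ 1.   -0.08  0.02] z [ 0.08  0.85 -0.52]
twist [ 0.003 -0.015  0.025] tcp move in tool now [-31.5  -9.   18. ] world [ -8.2  -0.3 -36.5] tool after turn [-31.5  -8.1  18.5]
```

```bash
python3 -m pendant '[{"translation":[-5,0,3],"twist":[0,0,0.025],"grip":-1},{"translation":[-5,0,3],"twist":[0,0,0],"grip":-1},{"translation":[-5,0,3],"twist":[0,0,0],"grip":-1},{"translation":[-5,0,3],"twist":[0,0,0],"grip":-1},{"translation":[-5,0,3],"twist":[0,0,0],"grip":-1},{"translation":[-4,0,2],"twist":[0,0,0],"grip":-1},{"translation":[0,0,0],"twist":[0,0,0],"grip":-1},{"translation":[0,0,0],"twist":[0,0,0],"grip":-1},{"translation":[0,0,0],"twist":[0,0,0],"grip":-1},{"translation":[0,0,0],"twist":[0,0,0],"grip":-1}]'
python3 go.py 488 -100 28 85 32 1
python3 - <<'E'
from h import *
im,d=cap('top'); W=world('top',d); w=W.reshape(-1,3)
m=(w[:,2]>.02)&(w[:,2]<.075)&(w[:,0]>.44)&(w[:,0]<.53)&(w[:,1]>-.15)&(w[:,1]<-.02); print(m.sum())
t=w[m]
for y in np.arange(-.135,-.03,.008):
    k=t[abs(t[:,1]-y)<.004]; 
    if len(k)>3: print(y.round(3),len(k),np.percentile(k[:,2],[50,90]).round(4),k[:,0].min().round(3),k[:,0].max().round(3))
E
```

```text
t: 17.2
tool_pos: [0.4915, -0.0853, 0.0231]
orientation: [-1.681, -1.538, -0.95]
force: [-0.2, -0.2, -0.2]
opening: 0.0539
t 17.2 tcp [491.5 -85.3  23.1] gp [ 490.  -101.5   33. ] open 53.9 F [-0.2 -0.2 -0.2] q [-0.81  0.64  1.61  0.71  1.68 -0.94]
x [0.04 0.52 0.86] y [ 1.   -0.09  0.  ] z [ 0.08  0.85 -0.52]
twist [ 0.004 -0.014  0.001] tcp move in tool now [-3.8 -2.2  3.7] world [-2.1  1.3 -5.2] tool after turn [-3.8 -2.2  3.7]
1077
-0.135 66 [0.0657 0.0693] 0.441 0.529
-0.127 78 [0.0599 0.0638] 0.441 0.53
-0.119 136 [0.0563 0.0614] 0.444 0.529
-0.111 141 [0.0524 0.0627] 0.444 0.529
-0.103 129 [0.053  0.0626] 0.446 0.53
-0.095 133 [0.0506 0.0623] 0.447 0.53
-0.087 129 [0.0531 0.0626] 0.448 0.529
-0.079 101 [0.0541 0.0633] 0.45 0.525
-0.071 96 [0.0588 0.0638] 0.462 0.52
-0.063 21 [0.0513 0.0611] 0.466 0.486
```

```bash
python3 -m pendant '[{"translation":[-2,0,1],"twist":[0,0,0],"grip":-1},{"translation":[-2,0,1],"twist":[0,0,0],"grip":-1},{"translation":[-2,0,1],"twist":[0,0,0],"grip":-1},{"translation":[0,0,0],"twist":[0,0,0],"grip":-1},{"translation":[0,0,0],"twist":[0,0,0],"grip":-1},{"translation":[0,0,0],"twist":[0,0,0],"grip":-1},{"translation":[0,0,0],"twist":[0,0,0],"grip":-1},{"translation":[0,0,0],"twist":[0,0,0],"grip":-1},{"translation":[0,0,0],"twist":[0,0,0],"grip":-1},{"translation":[0,0,0],"twist":[0,0,0],"grip":-1}]'
python3 go.py
```

```text
t: 18.25
tool_pos: [0.4917, -0.0861, 0.0162]
orientation: [-1.682, -1.539, -0.95]
force: [0.5, 0.3, -1.1]
opening: 0.0542
t 18.25 tcp [491.7 -86.1  16.2] gp [ 490.2 -102.3   26.1] open 54.2 F [ 0.5  0.3 -1.1] q [-0.81  0.66  1.6   0.71  1.67 -0.95]
x [0.04 0.52 0.85] y [ 1.   -0.09  0.  ] z [ 0.08  0.85 -0.52]
```

```bash
python3 -m pendant '[{"translation":[-1,0,0.6],"twist":[0,0,0],"grip":-1},{"translation":[-1,0,0.6],"twist":[0,0,0],"grip":-1},{"translation":[0,0,0],"twist":[0,0,0],"grip":-1},{"translation":[0,0,0],"twist":[0,0,0],"grip":-1},{"translation":[0,0,0],"twist":[0,0,0],"grip":0.3},{"translation":[0,0,0],"twist":[0,0,0],"grip":1},{"translation":[0,0,0],"twist":[0,0,0],"grip":1},{"translation":[0,0,0],"twist":[0,0,0],"grip":1},{"translation":[0,0,0],"twist":[0,0,0],"grip":1},{"translation":[0,0,0],"twist":[0,0,0],"grip":1}]'
python3 -m pendant '[{"translation":[0,0,-10],"twist":[0,0,0],"grip":1},{"translation":[0,0,-20],"twist":[0,0,0],"grip":1},{"translation":[0,0,-20],"twist":[0,0,0],"grip":1},{"translation":[0,0,-20],"twist":[0,0,0],"grip":1},{"translation":[0,0,-20],"twist":[0,0,0],"grip":1},{"translation":[20,0,-20],"twist":[0,0,0],"grip":1},{"translation":[20,0,-10],"twist":[0,0,0],"grip":1},{"translation":[20,0,0],"twist":[0,0,0],"grip":1},{"translation":[20,0,0],"twist":[0,0,0],"grip":1},{"translation":[20,0,0],"twist":[0,0,0],"grip":1}]'
python3 go.py
python3 - <<'E'
from h import *
im,d=cap('top'); W=world('top',d); w=W.reshape(-1,3)
i2,d2=cap('scene'); cv2.imwrite('pics/s4.png',np.hstack([cv2.resize(im[180:330,330:460],None,fx=3,fy=3),cv2.resize(i2[180:330,210:350],None,fx=3,fy=3)])[...,::-1])
for n,dd in(('top',d),('scene',d2)):
    w=world(n,dd).reshape(-1,3)
    m=(w[:,2]>.047)&(w[:,2]<.06)&(w[:,0]>.44)&(w[:,0]<.53)&(w[:,1]>-.17)&(w[:,1]<-.0); t=w[m]
    print(len(t),np.median(t[:,2]),cv2.minAreaRect((t[:,:2]*1000).astype(np.float32)))
E
```

```text
t: 19.25
tool_pos: [0.4919, -0.086, 0.0152]
orientation: [-1.679, -1.539, -0.952]
force: [-0.0, -0.2, -1.0]
opening: 0.0918
t: 20.25
tool_pos: [0.4845, -0.1451, 0.1693]
orientation: [-1.683, -1.534, -0.951]
force: [0.9, 0.2, -0.5]
opening: 0.0928
t 20.25 tcp [ 484.5 -145.1  169.3] gp [ 483.  -161.3  179.1] open 92.8 F [ 0.9  0.2 -0.5] q [-0.88  0.48  1.51  0.7   1.92 -0.81]
x [0.05 0.51 0.86] y [ 1.   -0.09  0.  ] z [ 0.08  0.85 -0.52]
398 0.05305988279020779 ((490.6413269042969, -94.47942352294922), (57.98530578613281, 42.573814392089844), 85.44965362548828)
310 0.052629110863384176 ((495.8914489746094, -96.36611938476562), (59.60873031616211, 45.98652648925781), 83.46885681152344)
```

View pics/s4.png

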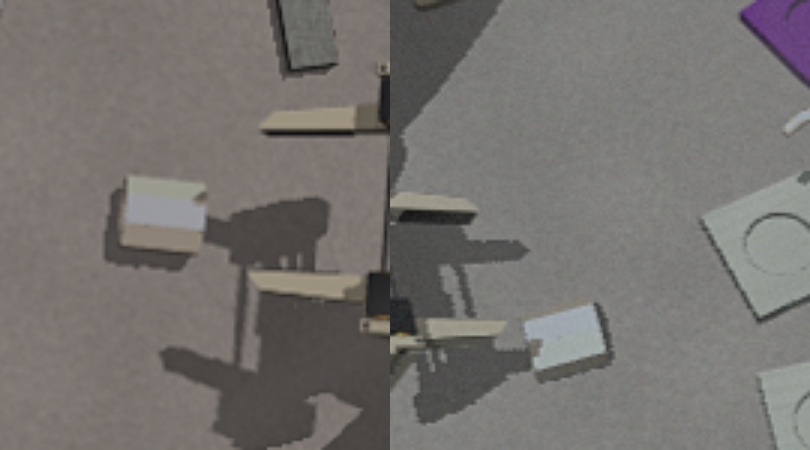

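Both views show the cup lying on a flat, mouth toward +y, with its top at 53 mm as it should be (top crop (163,213), scene crop (565,340)). Next I'll pitch the tool to 110° and regrip about 42 mm from the base.

```bash
python3 -m pendant '[{"translation":[0,0,0],"twist":[0,-0.14,0],"grip":1},{"translation":[0,0,0],"twist":[0,-0.14,0],"grip":1},{"translation":[0,0,0],"twist":[0,-0.14,0],"grip":1},{"translation":[0,0,0],"twist":[0,-0.14,0],"grip":1},{"translation":[0,0,0],"twist":[0,-0.14,0],"grip":1},{"translation":[0,0,0],"twist":[0,-0.14,0],"grip":1},{"translation":[0,0,0],"twist":[0,-0.14,0],"grip":1},{"translation":[0,0,0],"twist":[0,-0.14,0],"grip":1},{"translation":[0,0,0],"twist":[0,-0.14,0],"grip":1},{"translation":[0,0,0],"twist":[0,-0.14,0],"grip":1}]'
python3 go.py 492 -83 100 85 110 1
```

```text
t: 21.35
tool_pos: [0.4857, -0.1577, 0.1677]
orientation: [2.094, 1.888, -0.441]
force: [0.2, -0.5, -1.1]
opening: 0.0931
t 21.35 tcp [ 485.7 -157.7  167.7] gp [ 486.3 -149.9  185. ] open 93.1 F [ 0.2 -0.5 -1.1] q [-0.11 -0.09  1.87 -0.43  1.37  0.08]
x [ 0.1   0.91 -0.41] y [ 0.99 -0.1   0.01] z [-0.03 -0.41 -0.91]
twist [ 0.003  0.073 -0.016] tcp move in tool now [97.5 -1.9 49.9] world [  5.8  68.2 -85.5] tool after turn [93.5 -0.2 57. ]
```

```bash
python3 -m pendant '[{"translation":[12,0,7],"twist":[0,0.07,-0.015],"grip":1},{"translation":[12,0,7],"twist":[0,0,0],"grip":1},{"translation":[12,0,7],"twist":[0,0,0],"grip":1},{"translation":[12,0,7],"twist":[0,0,0],"grip":1},{"translation":[12,0,7],"twist":[0,0,0],"grip":1},{"translation":[12,0,7],"twist":[0,0,0],"grip":1},{"translation":[12,0,7],"twist":[0,0,0],"grip":1},{"translation":[10,0,7],"twist":[0,0,0],"grip":1},{"translation":[0,0,0],"twist":[0,0,0],"grip":1},{"translation":[0,0,0],"twist":[0,0,0],"grip":1}]'
python3 go.py 492 -83 27.5 85 110 1
```

```text
t: 22.35
tool_pos: [0.4904, -0.0834, 0.0718]
orientation: [2.107, 1.956, -0.392]
force: [0.8, 0.1, 0.6]
opening: 0.093
t 22.35 tcp [490.4 -83.4  71.8] gp [491.1 -76.7  89.6] open 93.0 F [0.8 0.1 0.6] q [-0.    0.03  1.92 -0.38  1.25  0.2 ]
x [ 0.07  0.93 -0.35] y [ 1.   -0.08 -0.01] z [-0.03 -0.35 -0.94]
twist [-0.002  0.013  0.014] tcp move in tool now [16.4  1.9 60.3] world [  1.   -6.1 -62.2] tool after turn [15.6  1.5 60.5]
```

```bash
python3 -m pendant '[{"translation":[2,0,8],"twist":[0,0.01,0.01],"grip":1},{"translation":[2,1,8],"twist":[0,0,0],"grip":1},{"translation":[2,1,8],"twist":[0,0,0],"grip":1},{"translation":[2,0,8],"twist":[0,0,0],"grip":1},{"translation":[2,0,8],"twist":[0,0,0],"grip":1},{"translation":[2,0,8],"twist":[0,0,0],"grip":1},{"translation":[2,0,7],"twist":[0,0,0],"grip":1},{"translation":[1,0,4],"twist":[0,0,0],"grip":1},{"translation":[0,0,0],"twist":[0,0,0],"grip":1},{"translation":[0,0,0],"twist":[0,0,0],"grip":1}]'
python3 go.py 492 -83 27.5 85 110 1
```

```text
t: 23.35
tool_pos: [0.4923, -0.0916, 0.0066]
orientation: [2.124, 1.947, -0.378]
force: [-0.2, 0.1, 0.8]
opening: 0.093
t 23.35 tcp [492.3 -91.6   6.6] gp [492.9 -85.1  24.5] open 93.0 F [-0.2  0.1  0.8] q [-0.03  0.13  1.94 -0.39  1.12  0.24]
x [ 0.08  0.94 -0.34] y [ 1.   -0.09 -0.  ] z [-0.03 -0.34 -0.94]
twist [-0.002  0.002  0.001] tcp move in tool now [ 0.9 -1.  -3.6] world [-0.9  2.2  3. ] tool after turn [ 0.9 -1.  -3.6]
```

Move up 3 mm, close, and lift.

```bash
python3 -m pendant '[{"translation":[1,-1,-3.5],"twist":[0,0,0],"grip":1},{"translation":[0,0,0],"twist":[0,0,0],"grip":-1},{"translation":[0,0,0],"twist":[0,0,0],"grip":-1},{"translation":[0,0,0],"twist":[0,0,0],"grip":-1},{"translation":[0,0,0],"twist":[0,0,0],"grip":-1},{"translation":[0,0,0],"twist":[0,0,0],"grip":-1},{"translation":[0,0,0],"twist":[0,0,0],"grip":-1},{"translation":[0,0,0],"twist":[0,0,0],"grip":-1},{"translation":[0,0,0],"twist":[0,0,0],"grip":-1},{"translation":[0,0,0],"twist":[0,0,0],"grip":-1}]' 20
python3 go.py 
python3 -m pendant '[{"translation":[-2,0,-5],"twist":[0,0,0],"grip":-1},{"translation":[-4,0,-11],"twist":[0,0,0],"grip":-1},{"translation":[-4,0,-11],"twist":[0,0,0],"grip":-1},{"translation":[-4,0,-11],"twist":[0,0,0],"grip":-1},{"translation":[-4,0,-11],"twist":[0,0,0],"grip":-1},{"translation":[-4,0,-11],"twist":[0,0,0],"grip":-1},{"translation":[-4,0,-11],"twist":[0,0,0],"grip":-1},{"translation":[-4,0,-11],"twist":[0,0,0],"grip":-1},{"translation":[-4,0,-11],"twist":[0,0,0],"grip":-1},{"translation":[-4,0,-11],"twist":[0,0,0],"grip":-1}]'
python3 go.py 480 -110 110 90 20 1
```

```text
t: 24.35
tool_pos: [0.4929, -0.089, 0.0116]
orientation: [2.123, 1.946, -0.375]
force: [-0.1, 1.1, -0.0]
opening: 0.054
t 24.35 tcp [492.9 -89.   11.6] gp [493.5 -82.5  29.4] open 54.0 F [-0.1  1.1 -0. ] q [-0.02  0.12  1.94 -0.39  1.13  0.24]
x [ 0.08  0.94 -0.34] y [ 1.   -0.09  0.  ] z [-0.03 -0.34 -0.94]
t: 25.35
tool_pos: [0.4925, -0.0889, 0.1323]
orientation: [2.123, 1.946, -0.374]
force: [-0.6, -0.1, -0.7]
opening: 0.0539
t 25.35 tcp [492.5 -88.9 132.3] gp [493.  -82.4 150.1] open 53.9 F [-0.6 -0.1 -0.7] q [-0.02 -0.05  1.87 -0.36  1.35  0.15]
x [ 0.08  0.94 -0.34] y [ 1.   -0.09  0.  ] z [-0.03 -0.34 -0.94]
twist [ 0.042  1.571 -0.087] tcp move in tool now [  5.9 -12.2  28.4] world [-12.5  -3.2 -28.7] tool after turn [-28.1 -12.5   6.8]
```

```bash
python3 -m pendant '[{"translation":[0,0,0],"twist":[0,0.14,0],"grip":-1},{"translation":[0,0,0],"twist":[0,0.15,0],"grip":-1},{"translation":[0,0,0],"twist":[0,0.15,0],"grip":-1},{"translation":[0,0,0],"twist":[0,0.15,0],"grip":-1},{"translation":[0,0,0],"twist":[0,0.15,0],"grip":-1},{"translation":[0,0,0],"twist":[0,0.15,0],"grip":-1},{"translation":[0,0,0],"twist":[0,0.15,0],"grip":-1},{"translation":[0,0,0],"twist":[0,0.15,0],"grip":-1},{"translation":[0,0,0],"twist":[0,0.15,0],"grip":-1},{"translation":[0,0,0],"twist":[0,0.14,0],"grip":-1}]'
python3 go.py 469 0 110 88 20 1
python3 - <<'E'
from h import *
i2,d2=cap('scene'); cv2.imwrite('pics/s5.png',cv2.resize(i2[160:330,200:430],None,fx=3,fy=3)[...,::-1])
E
```

```text
t: 26.35
tool_pos: [0.5021, -0.0917, 0.1514]
orientation: [-1.577, -1.503, -1.05]
force: [1.6, -0.4, -0.5]
opening: 0.0539
t 26.35 tcp [502.1 -91.7 151.4] gp [ 500.5 -108.8  159.4] open 53.9 F [ 1.6 -0.4 -0.5] q [-0.82  0.53  1.56  0.79  1.9  -0.86]
x [-0.01  0.42  0.91] y [ 1.   -0.07  0.04] z [ 0.08  0.9  -0.42]
twist [0.051 0.085 0.023] tcp move in tool now [  2.9 -42.3 116.3] world [-32.4 109.5 -47.9] tool after turn [ -8.  -36.2 118.1]
```

View pics/s5.png

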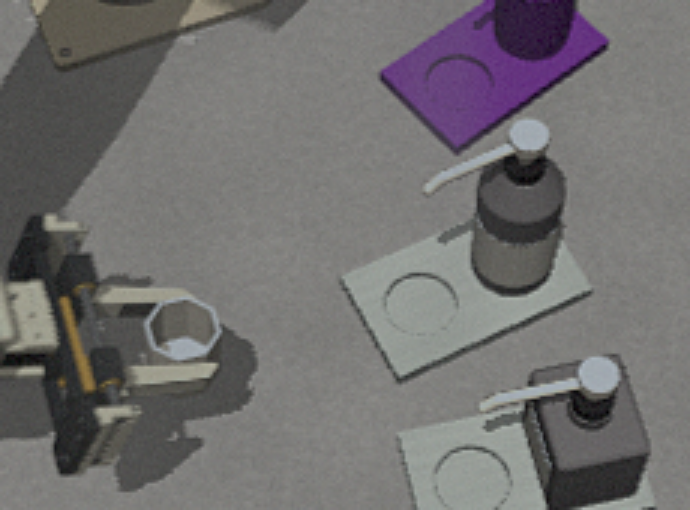

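The cup is mouth up in the jaws (crop (183,328)), and the tall station's pocket is at (420,303). I'll level it, move closer and lower, then measure the rim.

```bash
python3 -m pendant '[{"translation":[0,0,0],"twist":[0.05,0.085,0.025],"grip":-1},{"translation":[0,0,0],"twist":[0,0,0],"grip":-1},{"translation":[-1,-5,14],"twist":[0,0,0],"grip":-1},{"translation":[-1,-5,16],"twist":[0,0,0],"grip":-1},{"translation":[-1,-5,16],"twist":[0,0,0],"grip":-1},{"translation":[-1,-5,16],"twist":[0,0,0],"grip":-1},{"translation":[-1,-5,16],"twist":[0,0,0],"grip":-1},{"translation":[-1,-5,16],"twist":[0,0,0],"grip":-1},{"translation":[-1,-5,14],"twist":[0,0,0],"grip":-1},{"translation":[0,0,0],"twist":[0,0,0],"grip":-1}]'
python3 go.py 469 0 110 88 20 1
cat > rim.py <<'E'
from h import *
s=robot.read_state(); Rc=R.from_rotvec(s['orientation']).as_matrix(); gp=s['tool_pos']-.019*Rc[:,2]
for n in('top','scene'):
    im,d=cap(n); w=world(n,d).reshape(-1,3)
    near=np.hypot(w[:,0]-gp[0],w[:,1]-gp[1])<.037
    m=near&(w[:,2]>gp[2]+.011)&(w[:,2]<gp[2]+.03)&((w-gp)@Rc[:,2]>-.045); t=w[m]
    A=np.c_[t[:,:2]-gp[:2],np.ones(len(t))]; 
    for _ in range(4):
        c=np.linalg.lstsq(A,t[:,2],rcond=None)[0]; r=t[:,2]-A@c; k=abs(r)<.003; A,t=A[k],t[k]
    (cx,cy),rr=cv2.minEnclosingCircle((t[:,:2]*1000).astype(np.float32))
    print(n,len(t),'rim centre',round(cx,1),round(cy,1),'r',round(rr,1),'bbox',t.min(0).round(4),t.max(0).round(4),'z',(c[2]*1000).round(1),'tilt dz/dx,dz/dy',c[:2].round(3),'gp',(gp*1000).round(1))
E
python3 rim.py
```

```text
t: 27.4
tool_pos: [0.4691, 0.0111, 0.1059]
orientation: [-1.504, -1.46, -1.039]
force: [0.1, -0.5, -0.2]
opening: 0.054
t 27.4 tcp [469.1  11.1 105.9] gp [468.5  -6.6 112.7] open 54.0 F [ 0.1 -0.5 -0.2] q [-0.73  0.5   1.75  0.83  1.8  -0.92]
x [0.01 0.36 0.93] y [ 1.   -0.03  0.01] z [ 0.04  0.93 -0.36]
twist [0.003 0.02  0.007] tcp move in tool now [0.2 0.2 7.1] world [ 0.5  6.7 -2.4] tool after turn [0.1 0.3 7.1]
top 176 rim centre 468.6 -9.3 r 36.1 bbox [ 0.4327 -0.0313  0.1238] [0.5045 0.0234 0.1305] z 127.1 tilt dz/dx,dz/dy [-0.009 -0.023] gp [468.5  -6.6 112.7]
scene 106 rim centre 468.3 -8.5 r 36.4 bbox [ 0.4321 -0.0322  0.1246] [0.5043 0.0221 0.1303] z 127.2 tilt dz/dx,dz/dy [ 0.011 -0.004] gp [468.5  -6.6 112.7]
```

```bash
cat > pk.py <<'E'
from h import *
for n in('top','scene'):
    d=np.load(f'last_{n}.npz')['d']; W=world(n,d); C=np.array(robot.camera_info(n)['cam_to_world'])[:3,3]
    k=(.014-C[2])/(W[...,2]-C[2]); P=C+k[...,None]*(W-C)   # ray hit on plate plane
    near=np.hypot(P[...,0]-.469,P[...,1]-.110)<.045
    m=near&(W[...,2]<.0105)&(W[...,2]>0); t=P[m][:,:2]*1000
    h=cv2.convexHull(t.astype(np.float32))[:,0]
    f=near&(W[...,2]>.0105)&(W[...,2]<.02)
    from scipy.optimize import least_squares
    q=P[near&(W[...,2]<.02)][:,:2]*1000; lab=(W[near&(W[...,2]<.02)][:,2]<.0105).astype(float)
    r=least_squares(lambda c:1/(1+np.exp((np.hypot(q[:,0]-c[0],q[:,1]-c[1])-c[2])/1.0))-lab,[469,110,31])
    print(n,len(t),'logit circle',r.x.round(2),'hull circ',cv2.minEnclosingCircle(h),'plate z',np.median(W[f][:,2]).round(4),'floor',np.median(W[m][:,2]).round(4))
    w=W.reshape(-1,3); near2=np.hypot(w[:,0]-.4685,w[:,1]+.0045)<.028
    t=w[near2&(w[:,2]>.121)&(w[:,2]<.133)]; e=t[abs(t[:,0]-.4685)<.015]
    print('  rim y ext',np.percentile(e[:,1]*1000,[1,99]).round(1))
E
python3 pk.py
```

```text
top 529 logit circle [468.46 109.32  30.55] hull circ ((470.501708984375, 110.86216735839844), 44.06388473510742) plate z 0.0139 floor 0.0062
  rim y ext [-29.4  23.4]
scene 423 logit circle [471.34 108.98  30.56] hull circ ((469.2308044433594, 110.06704711914062), 44.47883605957031) plate z 0.0138 floor 0.0065
  rim y ext [-31.   22.8]
```

```bash
python3 -m pendant '[{"translation":[2,0,6],"twist":[0,0.01,0.005],"grip":-1},{"translation":[4,0,11],"twist":[0,0,0],"grip":-1},{"translation":[5,0,13],"twist":[0,0,0],"grip":-1},{"translation":[5,0,13],"twist":[0,0,0],"grip":-1},{"translation":[5,0,13],"twist":[0,0,0],"grip":-1},{"translation":[5,0,13],"twist":[0,0,0],"grip":-1},{"translation":[5,0,13],"twist":[0,0,0],"grip":-1},{"translation":[4,0,10],"twist":[0,0,0],"grip":-1},{"translation":[2,0,5],"twist":[0,0,0],"grip":-1},{"translation":[0,0,0],"twist":[0,0,0],"grip":-1}]'
python3 go.py 468.7 106.4 75 88 20 1
```

```text
t: 28.5
tool_pos: [0.4758, 0.1212, 0.108]
orientation: [-1.502, -1.455, -1.044]
force: [1.2, -0.5, -0.4]
opening: 0.0538
t 28.5 tcp [475.8 121.2 108. ] gp [475.1 103.5 114.8] open 53.8 F [ 1.2 -0.5 -0.4] q [-0.56  0.4   1.9   0.95  1.68 -0.87]
x [0.01 0.36 0.93] y [ 1.   -0.04  0.01] z [ 0.04  0.93 -0.36]
twist [0.005 0.014 0.007] tcp move in tool now [-35.9  -6.9  16.6] world [ -6.5   3.  -39.5] tool after turn [-36.2  -6.6  16.2]
```

```bash
python3 -m pendant '[{"translation":[-5,-2,2],"twist":[0.005,0.01,0.005],"grip":-1},{"translation":[-5,-2,2],"twist":[0,0,0],"grip":-1},{"translation":[-5,-2,2],"twist":[0,0,0],"grip":-1},{"translation":[-5,-1,2],"twist":[0,0,0],"grip":-1},{"translation":[-5,0,2],"twist":[0,0,0],"grip":-1},{"translation":[-5,0,2],"twist":[0,0,0],"grip":-1},{"translation":[-5,0,2],"twist":[0,0,0],"grip":-1},{"translation":[0,0,2],"twist":[0,0,0],"grip":-1},{"translation":[0,0,0],"twist":[0,0,0],"grip":-1},{"translation":[0,0,0],"twist":[0,0,0],"grip":-1}]'
python3 go.py 468.7 106.4 64 88 20 1; python3 rim.py
```

```text
t: 29.5
tool_pos: [0.469, 0.1228, 0.0654]
orientation: [-1.496, -1.443, -1.044]
force: [0.3, 0.3, -0.2]
opening: 0.054
t 29.5 tcp [469.  122.8  65.4] gp [468.3 105.   72. ] open 54.0 F [ 0.3  0.3 -0.2] q [-0.57  0.5   1.89  0.94  1.64 -0.94]
x [0.01 0.35 0.94] y [ 1.   -0.04  0.  ] z [ 0.03  0.94 -0.35]
twist [ 0.002  0.004 -0.   ] tcp move in tool now [-6.9  0.3  4.1] world [ 0.4  1.4 -7.9] tool after turn [-6.9  0.3  4. ]
top 146 rim centre 467.8 99.9 r 35.6 bbox [0.4323 0.0799 0.0832] [0.5032 0.1346 0.09  ] z 86.3 tilt dz/dx,dz/dy [-0.013 -0.045] gp [468.3 105.   72. ]
scene 99 rim centre 468.2 103.3 r 35.9 bbox [0.4323 0.0808 0.0835] [0.5041 0.1356 0.0903] z 86.7 tilt dz/dx,dz/dy [ 0.013 -0.045] gp [468.3 105.   72. ]
```

```bash
python3 -m pendant '[{"translation":[0,0,0],"twist":[0,0.03,0],"grip":-1},{"translation":[-2,0,1],"twist":[0,0,0],"grip":-1},{"translation":[0,0,0],"twist":[0,0,0],"grip":-1},{"translation":[0,0,0],"twist":[0,0,0],"grip":-1},{"translation":[0,0,0],"twist":[0,0,0],"grip":-1},{"translation":[0,0,0],"twist":[0,0,0],"grip":-1},{"translation":[0,0,0],"twist":[0,0,0],"grip":-1},{"translation":[0,0,0],"twist":[0,0,0],"grip":-1},{"translation":[0,0,0],"twist":[0,0,0],"grip":-1},{"translation":[0,0,0],"twist":[0,0,0],"grip":-1}]'
python3 go.py 468.7 106.4 64 88 20 1; python3 rim.py; python3 rim.py
python3 - <<'E'
from h import *
T=np.load('last_top.npz')['im'];i2=np.load('last_scene.npz')['im']; cv2.imwrite('pics/s6.png',np.hstack([cv2.resize(T[210:310,240:340],None,fx=4,fy=4),cv2.resize(i2[190:290,290:390],None,fx=4,fy=4)])[...,::-1])
E
```

```text
t: 30.6
tool_pos: [0.4695, 0.1228, 0.0636]
orientation: [-1.472, -1.422, -1.064]
force: [0.5, -0.2, -0.2]
opening: 0.0538
t 30.6 tcp [469.5 122.8  63.6] gp [468.8 104.8  69.6] open 53.8 F [ 0.5 -0.2 -0.2] q [-0.58  0.53  1.88  0.96  1.66 -0.96]
x [0.01 0.32 0.95] y [ 1.   -0.04  0.  ] z [ 0.04  0.95 -0.32]
twist [ 0.002 -0.028  0.002] tcp move in tool now [-5.4 -0.2  3.3] world [-0.2  1.4 -6.1] tool after turn [-5.3 -0.2  3.4]
top 126 rim centre 469.6 100.5 r 35.7 bbox [0.4344 0.08   0.0812] [0.5051 0.1344 0.0881] z 84.7 tilt dz/dx,dz/dy [-0.006  0.037] gp [468.8 104.8  69.6]
scene 97 rim centre 468.4 99.0 r 36.0 bbox [0.4323 0.0777 0.0816] [0.5044 0.1337 0.0876] z 84.4 tilt dz/dx,dz/dy [-0.014 -0.013] gp [468.8 104.8  69.6]
top 132 rim centre 469.1 104.9 r 36.6 bbox [0.4325 0.0801 0.0812] [0.5056 0.1348 0.0873] z 84.2 tilt dz/dx,dz/dy [-0.001  0.018] gp [468.8 104.8  69.6]
scene 98 rim centre 468.7 100.5 r 35.8 bbox [0.433  0.0804 0.0811] [0.5043 0.1347 0.0873] z 84.0 tilt dz/dx,dz/dy [ 0.017 -0.021] gp [468.8 104.8  69.6]
```

View pics/s6.png

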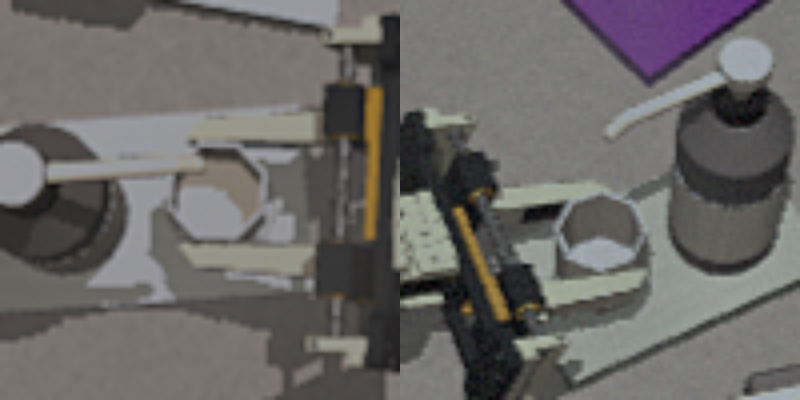

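```bash
python3 -m pendant '[{"translation":[0.6,0,2],"twist":[0,0,0],"grip":-1},{"translation":[-2,0,0.7],"twist":[0,0,0],"grip":-1},{"translation":[-2,0,0.7],"twist":[0,0,0],"grip":-1},{"translation":[-2,0,0.7],"twist":[0,0,0],"grip":-1},{"translation":[-2,0,0.7],"twist":[0,0,0],"grip":-1},{"translation":[-2,0,0.7],"twist":[0,0,0],"grip":-1},{"translation":[-2,0,0.7],"twist":[0,0,0],"grip":-1},{"translation":[0,0,0],"twist":[0,0,0],"grip":-1},{"translation":[0,0,0],"twist":[0,0,0],"grip":-1},{"translation":[0,0,0],"twist":[0,0,0],"grip":-1}]'
python3 go.py 468.7 107 51.5 88 19 1; python3 rim.py
```

```text
t: 31.8
tool_pos: [0.4694, 0.1254, 0.0494]
orientation: [-1.472, -1.421, -1.064]
force: [0.1, -0.7, -0.9]
opening: 0.054
t 31.8 tcp [469.4 125.4  49.4] gp [468.7 107.4  55.4] open 54.0 F [ 0.1 -0.7 -0.9] q [-0.57  0.57  1.87  0.96  1.64 -0.98]
x [0.01 0.31 0.95] y [ 1.   -0.04  0.  ] z [ 0.04  0.95 -0.32]
twist [ 0.002 -0.011  0.001] tcp move in tool now [-4.  -0.1  0.9] world [-0.1 -0.4 -4.1] tool after turn [-4.  -0.1  0.9]
top 108 rim centre 468.5 102.0 r 35.1 bbox [0.4336 0.0828 0.0671] [0.5033 0.1359 0.0738] z 70.2 tilt dz/dx,dz/dy [-0.003  0.029] gp [468.7 107.4  55.4]
scene 100 rim centre 468.5 102.6 r 35.8 bbox [0.4327 0.0811 0.067 ] [0.5041 0.137  0.073 ] z 69.6 tilt dz/dx,dz/dy [-0.007  0.027] gp [468.7 107.4  55.4]
```

```bash
python3 -m pendant '[{"translation":[-1,0,0.3],"twist":[0,0,0],"grip":-1},{"translation":[-1,0,0.3],"twist":[0,-0.015,0],"grip":-1},{"translation":[-1,0,0.3],"twist":[0,0,0],"grip":-1},{"translation":[-0.7,0,0.2],"twist":[0,0,0],"grip":-1},{"translation":[0,0,0],"twist":[0,0,0],"grip":-1},{"translation":[0,0,0],"twist":[0,0,0],"grip":-1},{"translation":[0,0,0],"twist":[0,0,0],"grip":-1},{"translation":[0,0,0],"twist":[0,0,0],"grip":-1},{"translation":[0,0,0],"twist":[0,0,0],"grip":-1},{"translation":[0,0,0],"twist":[0,0,0],"grip":-1}]'
python3 go.py 468.7 107 51.5 88 19 1; python3 rim.py
```

```text
t: 32.9
tool_pos: [0.4696, 0.1252, 0.0454]
orientation: [-1.484, -1.433, -1.055]
force: [0.9, -0.4, 0.2]
opening: 0.0539
t 32.9 tcp [469.6 125.2  45.4] gp [468.9 107.3  51.7] open 53.9 F [ 0.9 -0.4  0.2] q [-0.57  0.56  1.87  0.95  1.63 -0.98]
x [0.01 0.33 0.94] y [ 1.   -0.04  0.  ] z [ 0.04  0.94 -0.33]
twist [0.002 0.006 0.001] tcp move in tool now [-0.2 -0.2 -0.2] world [-0.2 -0.2 -0.1] tool after turn [-0.2 -0.2 -0.2]
top 120 rim centre 469.8 101.5 r 36.3 bbox [0.4338 0.0806 0.0634] [0.5058 0.1362 0.0696] z 66.4 tilt dz/dx,dz/dy [-0.009  0.008] gp [468.9 107.3  51.7]
scene 108 rim centre 469.0 102.8 r 36.0 bbox [0.4332 0.0811 0.063 ] [0.505  0.1375 0.0701] z 66.0 tilt dz/dx,dz/dy [-0.036 -0.007] gp [468.9 107.3  51.7]
```

```bash
python3 -m pendant '[{"translation":[-0.4,0,0.1],"twist":[0,0,0],"grip":-1},{"translation":[0,0,0],"twist":[0,0,0],"grip":0.25},{"translation":[0,0,0],"twist":[0,0,0],"grip":0.4},{"translation":[0,0,0],"twist":[0,0,0],"grip":0.6},{"translation":[0,0,0],"twist":[0,0,0],"grip":0.7},{"translation":[0,0,0],"twist":[0,0,0],"grip":0.7},{"translation":[0,0,0],"twist":[0,0,0],"grip":0.7},{"translation":[0,0,0],"twist":[0,0,0],"grip":0.7},{"translation":[0,0,0],"twist":[0,0,0],"grip":0.7},{"translation":[0,0,0],"twist":[0,0,0],"grip":0.7}]'
python3 -m pendant '[{"translation":[0,0,-5],"twist":[0,0,0],"grip":0.7},{"translation":[0,0,-10],"twist":[0,0,0],"grip":0.7},{"translation":[0,0,-15],"twist":[0,0,0],"grip":0.7},{"translation":[0,0,-15],"twist":[0,0,0],"grip":0.7},{"translation":[0,0,-15],"twist":[0,0,0],"grip":0.7},{"translation":[0,0,-15],"twist":[0,0,0],"grip":0.7},{"translation":[0,0,-20],"twist":[0,0,0],"grip":0.7},{"translation":[0,0,-20],"twist":[0,0,0],"grip":0.7},{"translation":[0,0,-20],"twist":[0,0,0],"grip":0.7},{"translation":[0,0,-20],"twist":[0,0,0],"grip":0.7}]'
python3 go.py 461 60 270 88 90 1
cat > cup.py <<'E'
from h import *
for n in('top','scene'):
    im,d=cap(n); w=world(n,d).reshape(-1,3); t=w[(np.hypot(w[:,0]-.469,w[:,1]-.11)<.045)&(w[:,2]>.055)&(w[:,2]<.075)]
    A=np.c_[t[:,0]-.469,t[:,1]-.11,np.ones(len(t))]; c=np.linalg.lstsq(A,t[:,2],rcond=None)[0]; t=t[abs(t[:,2]-A@c)<.003]
    print(n,len(t),'rim z,tilt',c.round(4),'circle',cv2.minEnclosingCircle((t[:,:2]*1000).astype(np.float32)))
    P=w[(w[:,2]>.204)&(w[:,2]<.225)&(np.hypot(w[:,0]-.461,w[:,1]-.199)<.019)]; print('  pump disc',len(P),(P.mean(0)*1000).round(1),'z med',(np.median(P[:,2])*1000).round(1),cv2.minEnclosingCircle((P[:,:2]*1000).astype(np.float32)))
E
python3 cup.py
```

```text
t: 34.0
tool_pos: [0.4697, 0.1251, 0.0452]
orientation: [-1.484, -1.433, -1.055]
force: [0.9, 0.1, -0.1]
opening: 0.0791
t: 35.0
tool_pos: [0.4629, -0.0336, 0.1007]
orientation: [-1.486, -1.432, -1.054]
force: [-0.3, 0.0, -0.2]
opening: 0.079
t 35.0 tcp [462.9 -33.6 100.7] gp [462.2 -51.5 107. ] open 79.0 F [-0.3  0.  -0.2] q [-0.8   0.59  1.67  0.79  1.87 -0.95]
x [0.01 0.33 0.94] y [ 1.   -0.04  0.  ] z [ 0.04  0.94 -0.33]
twist [ 3.000e-03 -1.233e+00 -1.000e-03] tcp move in tool now [172.8  -5.1  38.3] world [ -1.9  93.6 150.3] tool after turn [  93.4   -5.1 -150.3]
top 86 rim z,tilt [ 0.0101 -0.0075  0.0649] circle ((468.3936767578125, 110.70460510253906), 28.811729431152344)
  pump disc 223 [460.8 197.8 213.6] z med 213.8 ((460.9184875488281, 197.40237426757812), 17.356678009033203)
scene 70 rim z,tilt [-0.0001  0.007   0.0627] circle ((470.9111022949219, 110.42518615722656), 29.623132705688477)
  pump disc 135 [465.2 197.4 212.8] z med 212.9 ((463.1360168457031, 197.40585327148438), 16.877193450927734)
```

The cup stands level and centred in the pocket, within about 2 mm in both cameras, and is let go. Next is the pump press, with fingers shut and tool straight down.

```bash
python3 -m pendant '[{"translation":[15,0,-5],"twist":[0,0,0],"grip":0.7},{"translation":[24,0,-8],"twist":[0,0,0],"grip":-1},{"translation":[24,0,-8],"twist":[0,0,0],"grip":-1},{"translation":[24,0,-8],"twist":[0,0,0],"grip":-1},{"translation":[24,0,-8],"twist":[0,0,0],"grip":-1},{"translation":[24,0,-8],"twist":[0,0,0],"grip":-1},{"translation":[24,0,-8],"twist":[0,0,0],"grip":-1},{"translation":[10,0,-3],"twist":[0,0,0],"grip":-1},{"translation":[0,0,0],"twist":[0,0,0],"grip":-1},{"translation":[0,0,0],"twist":[0,0,0],"grip":-1}]'
python3 -m pendant '[{"translation":[0,0,0],"twist":[0,-0.13,0],"grip":-1},{"translation":[0,0,0],"twist":[0,-0.13,0],"grip":-1},{"translation":[0,0,0],"twist":[0,-0.13,0],"grip":-1},{"translation":[0,0,0],"twist":[0,-0.13,0],"grip":-1},{"translation":[0,0,0],"twist":[0,-0.13,0],"grip":-1},{"translation":[0,0,0],"twist":[0,-0.13,0],"grip":-1},{"translation":[0,0,0],"twist":[0,-0.13,0],"grip":-1},{"translation":[0,0,0],"twist":[0,-0.13,0],"grip":-1},{"translation":[0,0,0],"twist":[0,-0.13,0],"grip":-1},{"translation":[0,0,0],"twist":[0,-0.02,0],"grip":-1}]'
python3 go.py 461.5 198.5 264 88 90 1
```

```text
t: 36.1
tool_pos: [0.4613, -0.0324, 0.2834]
orientation: [-1.49, -1.426, -1.055]
force: [-1.4, 0.1, -0.3]
opening: 0.0117
t: 37.1
tool_pos: [0.4582, -0.035, 0.268]
orientation: [-2.256, -2.153, 0.009]
force: [0.2, 0.4, 1.0]
opening: 0.0006
t 37.1 tcp [458.2 -35.  268. ] gp [458.6 -35.3 286.9] open 0.6 F [0.2 0.4 1. ] q [-0.19 -0.25  1.76  0.01  1.65 -0.15]
x [0.05 1.   0.01] y [ 1.   -0.05 -0.02] z [-0.02  0.01 -1.  ]
twist [-0.02  -0.012 -0.012] tcp move in tool now [233.2  -7.1  25.8] world [  3.3 233.5 -23. ] tool after turn [233.5  -4.9  23. ]
```

```bash
python3 -m pendant '[{"translation":[15,0,0],"twist":[-0.02,-0.01,-0.01],"grip":-1},{"translation":[27,0,0],"twist":[0,0,0],"grip":-1},{"translation":[27,-1,0],"twist":[0,0,0],"grip":-1},{"translation":[27,-1,0],"twist":[0,0,0],"grip":-1},{"translation":[27,-1,0],"twist":[0,0,0],"grip":-1},{"translation":[27,-1,0],"twist":[0,0,0],"grip":-1},{"translation":[27,-1,0],"twist":[0,0,0],"grip":-1},{"translation":[25,0,0],"twist":[0,0,0],"grip":-1},{"translation":[15,0,0],"twist":[0,0,0],"grip":-1},{"translation":[0,0,0],"twist":[0,0,0],"grip":-1}]'
python3 go.py 461.5 198.5 239 88 90 1
```

```text
t: 38.1
tool_pos: [0.4548, 0.1867, 0.2512]
orientation: [-2.234, -2.161, 0.029]
force: [0.4, -1.2, 0.1]
opening: 0.0002
t 38.1 tcp [454.8 186.7 251.2] gp [455.5 186.5 270.1] open 0.2 F [ 0.4 -1.2  0.1] q [ 0.27 -0.15  1.7   0.02  1.62  0.3 ]
x [0.03 1.   0.01] y [ 1.   -0.03 -0.04] z [-0.04  0.01 -1.  ]
twist [-0.037 -0.01   0.002] tcp move in tool now [11.7  7.4 31. ] world [  6.7  11.8 -31.2] tool after turn [12.   6.3 31.2]
```

```bash
python3 -m pendant '[{"translation":[4,2,5],"twist":[-0.037,-0.01,0],"grip":-1},{"translation":[4,2,5],"twist":[0,0,0],"grip":-1},{"translation":[4,2,5],"twist":[0,0,0],"grip":-1},{"translation":[0,0,5],"twist":[0,0,0],"grip":-1},{"translation":[0,0,4],"twist":[0,0,0],"grip":-1},{"translation":[0,0,0],"twist":[0,0,0],"grip":-1},{"translation":[0,0,0],"twist":[0,0,0],"grip":-1},{"translation":[0,0,0],"twist":[0,0,0],"grip":-1},{"translation":[0,0,0],"twist":[0,0,0],"grip":-1},{"translation":[0,0,0],"twist":[0,0,0],"grip":-1}]'
python3 go.py 461.5 198.5 235 88 90 1; python3 cup.py | grep rim
```

```text
t: 39.1
tool_pos: [0.4616, 0.1939, 0.2232]
orientation: [-2.259, -2.178, 0.009]
force: [0.2, -0.0, -0.5]
opening: 0.0005
t 39.1 tcp [461.6 193.9 223.2] gp [461.8 193.9 242.2] open 0.5 F [ 0.2 -0.  -0.5] q [ 0.29 -0.14  1.75  0.    1.54  0.33]
x [ 0.04  1.   -0.  ] y [ 1.   -0.04 -0.01] z [-0.01 -0.   -1.  ]
twist [-0.007  0.001 -0.002] tcp move in tool now [ 4.6 -0.3  7.2] world [-0.1  4.6 -7.2] tool after turn [ 4.6 -0.3  7.2]
top 85 rim z,tilt [ 0.0169 -0.0045  0.065 ] circle ((468.1122131347656, 110.96461486816406), 29.05324935913086)
scene 69 rim z,tilt [-0.0158  0.0001  0.0631] circle ((470.4224548339844, 108.84830474853516), 29.58002281188965)cup.py:6: RuntimeWarning: Mean of empty slice.
  P=w[(w[:,2]>.204)&(w[:,2]<.225)&(np.hypot(w[:,0]-.461,w[:,1]-.199)<.019)]; print('  pump disc',len(P),(P.mean(0)*1000).round(1),'z med',(np.median(P[:,2])*1000).round(1),cv2.minEnclosingCircle((P[:,:2]*1000).astype(np.float32)))
  ret = um.true_divide(
  return _methods._mean(a, axis=axis, dtype=dtype,
  ret = ret.dtype.type(ret / rcount)
```

```bash
python3 -m pendant '[{"translation":[4.5,0,0],"twist":[0,0,0],"grip":-1},{"translation":[0,0,3],"twist":[0,0,0],"grip":-1},{"translation":[0,0,3],"twist":[0,0,0],"grip":-1},{"translation":[0,0,2],"twist":[0,0,0],"grip":-1},{"translation":[0,0,2],"twist":[0,0,0],"grip":-1},{"translation":[0,0,2],"twist":[0,0,0],"grip":-1},{"translation":[0,0,2],"twist":[0,0,0],"grip":-1},{"translation":[0,0,2],"twist":[0,0,0],"grip":-1},{"translation":[0,0,0],"twist":[0,0,0],"grip":-1},{"translation":[0,0,0],"twist":[0,0,0],"grip":-1}]'
python3 go.py 461.5 198.5 219 88 90 1
```

```text
t: 40.2
tool_pos: [0.462, 0.1992, 0.2082]
orientation: [-2.259, -2.179, 0.006]
force: [-3.3, -1.6, 5.4]
opening: 0.0009
t 40.2 tcp [462.  199.2 208.2] gp [462.1 199.2 227.2] open 0.9 F [-3.3 -1.6  5.4] q [ 0.3  -0.12  1.76  0.    1.51  0.34]
x [ 0.04  1.   -0.  ] y [ 1.   -0.04 -0.01] z [-0.01 -0.   -1.  ]
twist [-0.005  0.001 -0.001] tcp move in tool now [-0.7 -0.4  8.2] world [-0.5 -0.7 -8.2] tool after turn [-0.8 -0.4  8.2]
```

```bash
python3 -m pendant '[{"translation":[0,0,2],"twist":[0,0,0],"grip":-1},{"translation":[0,0,2],"twist":[0,0,0],"grip":-1},{"translation":[0,0,2],"twist":[0,0,0],"grip":-1},{"translation":[0,0,1],"twist":[0,0,0],"grip":-1},{"translation":[0,0,1],"twist":[0,0,0],"grip":-1},{"translation":[0,0,0.7],"twist":[0,0,0],"grip":-1},{"translation":[0,0,0.5],"twist":[0,0,0],"grip":-1},{"translation":[0,0,0],"twist":[0,0,0],"grip":-1},{"translation":[0,0,0],"twist":[0,0,0],"grip":-1},{"translation":[0,0,0],"twist":[0,0,0],"grip":-1}]'
python3 go.py 461.5 198.5 219 88 90 1
```

```text
t: 41.2
tool_pos: [0.462, 0.1992, 0.2063]
orientation: [-2.26, -2.18, 0.001]
force: [-3.2, -1.2, 7.7]
opening: 0.0008
t 41.2 tcp [462.  199.2 206.3] gp [462.  199.2 225.3] open 0.8 F [-3.2 -1.2  7.7] q [ 0.3  -0.13  1.77  0.    1.5   0.34]
x [0.04 1.   0.  ] y [ 1.   -0.04 -0.  ] z [-0.  0. -1.]
twist [-0.001 -0.001 -0.001] tcp move in tool now [-0.7 -0.5  6.3] world [-0.5 -0.7 -6.3] tool after turn [-0.7 -0.5  6.3]
```

```bash
python3 -m pendant '[{"translation":[0,0,4],"twist":[0,0,0],"grip":-1},{"translation":[0,0,4],"twist":[0,0,0],"grip":-1},{"translation":[0,0,4],"twist":[0,0,0],"grip":-1},{"translation":[0,0,4],"twist":[0,0,0],"grip":-1},{"translation":[0,0,4],"twist":[0,0,0],"grip":-1},{"translation":[0,0,4],"twist":[0,0,0],"grip":-1},{"translation":[0,0,4],"twist":[0,0,0],"grip":-1},{"translation":[0,0,4],"twist":[0,0,0],"grip":-1},{"translation":[0,0,4],"twist":[0,0,0],"grip":-1},{"translation":[0,0,4],"twist":[0,0,0],"grip":-1}]'
python3 go.py 461.5 198.5 219 88 90 1
```

```text
t: 42.2
tool_pos: [0.4626, 0.1994, 0.2]
orientation: [2.256, 2.178, 0.019]
force: [-16.4, -5.4, 29.7]
opening: 0.0003
t 42.2 tcp [462.6 199.4 200. ] gp [462.3 199.3 219. ] open 0.3 F [-16.4  -5.4  29.7] q [ 0.31 -0.14  1.79  0.    1.48  0.34]
x [0.03 1.   0.  ] y [ 1.   -0.04  0.01] z [ 0.01  0.   -1.  ]
twist [ 0.013 -0.004 -0.   ] tcp move in tool now [-0.9 -1.  -0. ] world [-1.1 -0.9  0. ] tool after turn [-0.9 -1.  -0. ]
```

It is on the stop: TCP at 200.0 mm and about 30 N, against 11 N for the spring. Lift off now.

```bash
python3 -m pendant '[{"translation":[0,0,-4],"twist":[0,0,0],"grip":-1},{"translation":[0,0,-5],"twist":[0,0,0],"grip":-1},{"translation":[0,0,-5],"twist":[0,0,0],"grip":-1},{"translation":[0,0,-8],"twist":[0,0,0],"grip":-1},{"translation":[0,0,-12],"twist":[0,0,0],"grip":-1},{"translation":[0,0,-15],"twist":[0,0,0],"grip":-1},{"translation":[0,0,-15],"twist":[0,0,0],"grip":-1},{"translation":[0,0,-15],"twist":[0,0,0],"grip":-1},{"translation":[0,0,-15],"twist":[0,0,0],"grip":-1},{"translation":[0,0,-15],"twist":[0,0,0],"grip":-1}]'
python3 -m pendant '[{"translation":[-25,0,0],"twist":[0,0,0],"grip":-1},{"translation":[-30,0,0],"twist":[0,0,0],"grip":-1},{"translation":[-30,0,0],"twist":[0,0,0],"grip":-1},{"translation":[-30,0,0],"twist":[0,0,0],"grip":-1},{"translation":[-30,0,0],"twist":[0,0,0],"grip":-1},{"translation":[-30,0,0],"twist":[0,0,0],"grip":-1},{"translation":[-30,0,0],"twist":[0,0,0],"grip":-1},{"translation":[-30,0,0],"twist":[0,0,0],"grip":-1},{"translation":[-15,0,0],"twist":[0,0,0],"grip":-1},{"translation":[0,0,0],"twist":[0,0,0],"grip":-1}]'
python3 go.py; python3 cup.py
python3 - <<'E'
from h import *
T=np.load('last_top.npz')['im'];i2=np.load('last_scene.npz')['im']; cv2.imwrite('pics/s7.png',np.hstack([cv2.resize(T[130:330,130:350],None,fx=1.8,fy=1.8),cv2.resize(i2[160:360,290:500],None,fx=1.8,fy=1.8)])[...,::-1])
E
```

```text
t: 43.2
tool_pos: [0.4603, 0.1986, 0.3179]
orientation: [2.256, 2.178, 0.018]
force: [-0.9, 0.7, 0.7]
opening: 0.0003
t: 44.2
tool_pos: [0.4535, -0.0595, 0.3305]
orientation: [2.247, 2.176, 0.033]
force: [0.6, 0.3, 0.7]
opening: 0.0004
t 44.2 tcp [453.5 -59.5 330.5] gp [453.  -59.6 349.5] open 0.4 F [0.6 0.3 0.7] q [-0.25 -0.3   1.7   0.01  1.73 -0.22]
x [0.03 1.   0.01] y [ 1.   -0.03  0.02] z [ 0.02  0.   -1.  ]
top 90 rim z,tilt [ 0.001  -0.0101  0.0651] circle ((468.102294921875, 110.92557525634766), 29.119001388549805)
  pump disc 225 [460.7 197.7 213.5] z med 213.8 ((461.9186706542969, 197.863525390625), 17.638715744018555)
scene 86 rim z,tilt [0.0208 0.0115 0.0632] circle ((470.4861755371094, 109.74824523925781), 29.63454246520996)
  pump disc 138 [465.7 197.1 212.9] z med 213.8 ((462.97064208984375, 197.6517791748047), 16.79371452331543)
```

View pics/s7.png

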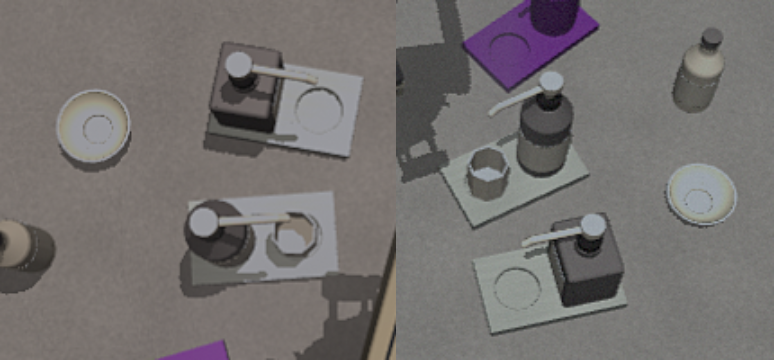

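The cup stands mouth up in the tall bottle's pocket (top crop (296,234), scene crop (488,172)). The pump head is back up at 213.8 mm, and the arm is clear of everything.

```bash
python3 -c "
from plant import robot
robot.close_job()"
```

```text
the job is handed in; nothing more can be done
```

The dosing cup stands mouth up in the tall bottle's pocket, and I pressed that pump to its stop and let it spring back. I handed the job in at about 44 s of the 72 s; no verdict is reported.

**What I did**
- I took the cup nearer the base: 0.58 m away, against 0.71 m for the look-alike.
- I gripped it with the tool pitched at 58°, rolled it half a turn and laid it on a flat.
- I regripped it from above, tipped it mouth up and set it in the pocket from the -y side.
- After letting go, I pressed the pump with shut fingers, from above.

**Last checks**
- **Cup:** in both cameras the rim is within about 2 mm of the pocket centre. Tilt fits gave at most about 0.02 rad (limit 0.1). The rim height fit gave 63–65 mm, against 66 mm expected when fully seated; just before release it read 66 mm.
- **Pump:** at the bottom the TCP was at 200.0 mm with about 30 N, so the head was on its stop. My first attempt only pushed it about 8 mm before the arm gave way, so I pushed harder from there without lifting off. The head top reads 213.8 mm again, the same as before.
- **Other things:** in the last picture the squat bottle, dish and stain bottle look where they were. The brush is outside that picture; the arm did not go near it.

**Disagreement:** the scene camera reads x about 2 mm higher than the top camera. I trusted the top camera because it matched the arm, and the cup went in without measurable force.

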